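Dress the tube rack's bar end and load the bent tubes

TASK

The free end of the rack's front bar is freshly sawn and rough: while the rack is empty, give it at least four full file strokes, setting the front of the blade on it, pressing so that the bar gives a little on its rubber buffers, and pushing away from you almost up to the handle; never drag the file back over the bar, but lift it for each return. Then lay the file back on its mat and lay every bent tube on the rack, bridge on the front bar and each end in one of the two notches of its place. Disturb nothing else.

Things in the scene. Friction and masses are not known exactly. Their poses are not given: they have to be found in the camera images.
- rack: aluminium rack fixed to the table; origin on the table under the middle of its places, on the front bar's line; x points from the front bar to the rear notched rail (the forward stroke direction, away from the robot), y to the left along the bar, z up. Base plate x -12 to 92, y -131 to 131 mm, 8 mm thick. The front bar and the rear rail are told of at bar_end and seat0
- bar_end (a point): centre of the top of the front bar's free end, rack x 0, y 165, z 50 mm (fixed to the rack, axes as the rack's). The bar is steel, 16 mm wide (rack x -8 to 8), top at z 50 mm, from y -130 to y 200: at the left it stands 69 mm out beyond the base, with nothing below. Strokes count with the file along x, its centre line within 28 mm of this point
- bar_press (a joint): how far the front bar is pressed down into its rubber buffers, m, 0 to 0.008; springs back, about 1 N for each mm (the first 0.1 N nothing). Filing presses it by 2 to 5 mm
- bar_shift (a joint): how far the front bar has been dragged along rack x, m, -0.006 to 0.006; 0 at rest, springs back, about 1 N for each mm; positive when the file pushes it forward, negative when dragged back
- seat0 (a point): where the origin of a lying tube belongs in the right-hand place (rack x 45, y -84, z 50 mm; axes as the rack's). Rear rail: 16 mm thick, centred at rack x 80 mm; notch bottoms at z 50 mm, round-topped teeth 8 mm wide up to z 64 mm; each place has two notches 16 mm wide, centred 30 mm to either side of the seat's y
- seat1 (a point): the same for the middle place (y 0)
- seat2 (a point): the same for the left-hand place (y 84)
- mat: black rubber mat, 210 x 90 x 3 mm, fixed flat on the table, long side along its x; origin at the centre of its underside
- file: flat hand file, 180 mm long, about 120 g; origin on its underside, 90 mm from either end; x points toward the tip of the blade, z up. Blade: steel, 20 mm wide and 6 mm thick, x -10 to 90 mm. Handle: wood, x -90 to -10 mm, 22 mm wide, 26 mm high. Blade and handle are flush on the underside, so it lies flat
- file_tip (a point): tip of the blade, on the underside, x 90 mm
- tube0: U-shaped bent steel tube, 10 mm thick, 50 g: a bridge and two parallel legs 60 mm apart, 100 x 70 mm over all, lying flat; origin on its underside in the middle of the U; x points from the bridge (axis at x -45 mm) along the legs to the open ends (x 45 mm, round tips to 50); may be absent
- tube0_end0 (a point): end of its leg at x 45, y 30 mm, on the tube's axis
- tube0_end1 (a point): end of its leg at x 45, y -30 mm, on the tube's axis
- tube1: like tube0; may be absent
- tube1_end0 (a point): end of its leg at x 45, y 30 mm, on the tube's axis
- tube1_end1 (a point): end of its leg at x 45, y -30 mm, on the tube's axis
- tube2: like tube0; may be absent
- tube2_end0 (a point): end of its leg at x 45, y 30 mm, on the tube's axis
- tube2_end1 (a point): end of its leg at x 45, y -30 mm, on the tube's axis
- bottle: bystander: small lab bottle with blue cap, 56 x 99 mm, origin at its underside
- cup: bystander: clear cup with yellow beads, 57 x 61 mm, origin at its underside
- tape: bystander: blue tape roll, 62 x 25 mm, origin at its underside
There are look-alikes about, which are no part of the job. Leave any orange look-alike of the tube0 alone.

How it is judged:
On the way, in this order (a step that is already met when the one before it is completed fails the run):
1. first stroke begins: the front part of the file's blade is pressed on the free end of the bar, with no tube on the rack yet (y of file_tip in the frame of bar_end between -0.028 and 0.028 m and contact force between file and rack above 0.5 N and value of joint bar_press above 0.001 m and x of file_tip in the frame of bar_end between 0.005 and 0.04 m and height (world z) of each of tube0, tube1, tube2 below 0.035 m), for 0.1 s.
2. first stroke is complete: the part of the blade near the handle is pressed on the bar's free end, and the bar is still pushed forward by it (y of file_tip in the frame of bar_end between -0.028 and 0.028 m and contact force between file and rack above 0.5 N and value of joint bar_press above 0.001 m and x of file_tip in the frame of bar_end above 0.072 m and value of joint bar_shift above 0.0008 m), for 0.05 s.
3. second stroke begins: the front part of the file's blade is pressed on the free end of the bar (y of file_tip in the frame of bar_end between -0.028 and 0.028 m and contact force between file and rack above 0.5 N and value of joint bar_press above 0.001 m and x of file_tip in the frame of bar_end between 0.005 and 0.04 m), for 0.1 s.
4. second stroke is complete: the part of the blade near the handle is pressed on the bar's free end, and the bar is still pushed forward by it (all of step 2), for 0.05 s.
5. third stroke begins: the front part of the file's blade is pressed on the free end of the bar (all of step 3), for 0.1 s.
6. third stroke is complete: the part of the blade near the handle is pressed on the bar's free end, and the bar is still pushed forward by it (all of step 4), for 0.05 s.
7. fourth stroke begins: the front part of the file's blade is pressed on the free end of the bar (all of step 5), for 0.1 s.
8. fourth stroke is complete: the part of the blade near the handle is pressed on the bar's free end, and the bar is still pushed forward by it (all of step 6), for 0.05 s.
9. every tube that is there lies in its place on the rack ((horizontal distance between tube0 and seat0 below 0.012 m or horizontal distance between tube0 and seat1 below 0.012 m or horizontal distance between tube0 and seat2 below 0.012 m) and height (world z) of tube0 between 0.043 and 0.057 m and height (world z) of tube0_end0 between 0.049 and 0.061 m and height (world z) of tube0_end1 between 0.049 and 0.061 m and x of each of tube0_end0, tube0_end1, tube1_end0, tube1_end1, tube2_end0, tube2_end1 in the frame of bar_end above 0.072 m and (horizontal distance between tube1 and seat0 below 0.012 m or horizontal distance between tube1 and seat1 below 0.012 m or horizontal distance between tube1 and seat2 below 0.012 m) and height (world z) of tube1 between 0.043 and 0.057 m and height (world z) of tube1_end0 between 0.049 and 0.061 m and height (world z) of tube1_end1 between 0.049 and 0.061 m and (horizontal distance between tube2 and seat0 below 0.012 m or horizontal distance between tube2 and seat1 below 0.012 m or horizontal distance between tube2 and seat2 below 0.012 m) and height (world z) of tube2 between 0.043 and 0.057 m and height (world z) of tube2_end0 between 0.049 and 0.061 m and height (world z) of tube2_end1 between 0.049 and 0.061 m), for 0.3 s.
At the end, for the whole second after the job is handed in: every tube present is at rest on the rack: origin within 12 mm of a seat point, level at bar height (within 7 mm), bridge on the bar, both ends in notches of the rear rail; the file lies at rest on its mat, its origin within 60 mm along and 40 mm across of the mat's centre (all of step 9 and x of file in the frame of mat between -0.06 and 0.06 m and y of file in the frame of mat between -0.04 and 0.04 m and height (world z) of file below 0.02 m and contact force between file and mat above 0.2 N and linear speed of each of file, tube0, tube1, tube2 below 0.02 m/s); the robot touches nothing.
It fails at once if the file drags the bar backward (toward the robot) by more than 1 mm (contact force between file and rack above 0.5 N and value of joint bar_shift below -0.001 m).
It fails at once if the bottle is moved by more than 3 cm (distance of bottle from where it was at the start of the episode above 0.03 m).
It fails at once if the bead cup is moved by more than 3 cm (distance of cup from where it was at the start of the episode above 0.03 m).
It fails at once if the tape roll is moved by more than 3 cm (distance of tape from where it was at the start of the episode above 0.03 m).
Of tube0, tube1, tube2 only 2 to 3 are there at a start; the rules pass over those that are not, and their reading is None.
At some moment in a run one of file may be knocked a few centimetres aside while the robot is not near it.
Once in a run the grip may slacken for a moment while it holds something.
It also fails if it takes over 208 s, if anything falls off the work surface, if the arm or the gripper's body presses on something with over 40 N, if the wrist force passes 120 N, or if a joint passes its speed limit or range.

ROBOT

A 6-joint arm with a two-finger parallel gripper is mounted at the origin on a cart in front of the work surface, level with it; the furniture and walls round the work are solid. World frame = base frame: x ahead of the robot, y to its left, z up, the work surface at z = 0. Lengths are in m, angles in rad, forces in N, time in s.
With the tool pointing down it reaches from about 0.375 to 0.975 m from the base axis. Payload 3.8 kg.
Tool frame: the origin (TCP) lies at the very end of the fingers, on their centre line; the grasp point (between the pads) lies 19 mm behind it; z points along the fingers, y is the line along which they close (so a half turn about z gives the same grasp; the last joint's range is limited). The gripper opens to 88 mm and grips with 3 to 60 N. Pads are 18 mm wide; open, the fingers measure 123 mm over their backs; the gripper's body (75 mm by 187 mm) begins 45 mm behind the grasp point.
Start: joints at [-1.177, 0.264, 1.604, -0, 1.274, -0.037], TCP at [0.282, -0.613, 0.239] pointing down, gripper open.
Joint ranges: [-2.63, 2.63], [-0.94, 2.18], [0.31, 2.57], [-1.31, 4.45], [0, 2.66], [-2.55, 2.55]. Speed limits (rad/s): [2.57, 2.57, 3.14, 3.14, 3.14, 3.14].

INTERFACE

Orientations are given as a unit quaternion [w, x, y, z].
In Python, from rig import ctrl gives the robot as it stands. The module is installed in compiled form; this text tells all that it offers.
- The arm moves only by the shell command python3 -m handwheel 'ROWS' [FORCE]. ROWS is JSON, a list of rows, each a list of 7 numbers: the shift along the tool's x, y, z in mm, then the turn, a rotation vector about the tool's x, y, z in rad, then the closure, from 0 (fully open) to 1 (shut). A call has 1 to 12 rows; each row shifts and turns the commanded pose from where the row before left it, along the tool's axes as they then stand; what a row does not reach is not made up. A row lasts 1/8 s, in which the tool goes at most 62.5 mm and 10.7 degrees, less where a joint would pass 70% of its speed; a pose out of reach is approached as far as the arm can. A call is refused whole if a number of a shift passes 62.5 or a number of a turn 0.188, either way. A call with a gripper value outside its range is refused whole. The fingers move at their own pace and stop on an object; FORCE is the grip in N (left out, the last holds). Time passes only in rows, so rows that do not move let the fingers close. It gives the time, the measured TCP pose, the force, the opening and the grip force at its end, in the units of the state.
- ctrl.observe(): the state, without advancing time (a new reading comes with each control period).
- ctrl.snapshot(name): name is "side" or "top" or "wrist"; returns a dict with "img" (420x560x3 uint8, red, green, blue), "vertical_fov" (degrees; the focal length in pixels is half the picture's height over the tangent of half this angle, whatever the lens; pixels are square), "cx", "cy" (the principal point, pixels), "R" (3x3) and "t" (3): a world point X has camera coordinates R X + t; the wrist camera has in their place "hand_eye" (4x4, takes a point from camera to tool coordinates, whose origin is the TCP and whose axes are the flange's). Camera axes: x right, y down, z forward; pixel columns grow to the right and rows downward; lengths in m; the calibration is good to about 2 mm. The wrist camera is an equidistant fisheye: a pixel r from the principal point sees the ray r / f radians off the axis. A picture is of the moment at which its call begins: read the wrist's pose just before it. There is no depth.
- ctrl.finish_job(): hands the job in; it is judged then, once.
Trained networks look in a picture, given as the dict that the camera call returned (one of the last four; its "shot" number tells which), for a name from the list of things; names that differ only in an ending like _2 or _b are one class to them, and where a whole thing is asked for, a point or a joint stands for the part that bears it (a point fixed in the world has none). Each returns a list of dicts, best first, with "confidence" (0 to 1); they miss things now and then, are a little off and sometimes report something else, mostly with a low value. They report only what shows in the picture. A call takes as long as a camera call. They do not tell look-alikes from the thing itself.
- ctrl.recognise(label, picture): "at" ([column, row] in pixels, amid what is visible of it).
- ctrl.silhouettes(label, picture): "region" (420x560 bool, what is visible of it) and "at" ([column, row] in pixels, amid what is visible of it).
The state is a dict: "time": time; "qpos": joint angles; "dq": joint speeds; "joint_efforts": joint torques, N m; "tool_pos": TCP position; "eef_rot": TCP orientation; "force": force on the tool from outside, world axes, zero at the start; "ft_torque": the same for the moment, N m; "opening": finger opening in m; "finger_force": force on a finger pad.
Only numpy, scipy, OpenCV 4.12 (cv2) and the standard library are available. Lean on these libraries where they do the work, as an engineer would, in place of code of your own. Each camera call takes 0.05 s, during which the arm holds its last target. There are 200 camera calls.

## Working session

There is one attempt and no reset: what is moved stays moved. The work goes in short steps, Python scripts to look and compute and a shell command to move; the robot and the scene stay as the last step left them, time stands still between calls to the robot, and variables do not carry over. Pictures are saved under pics/ and viewed, at most 14 in all, crops included, and the job is handed in when it is done.

```bash
mkdir -p pics; cat > h.py <<'E'
import numpy as np,cv2
from rig import ctrl
from scipy.spatial.transform import Rotation as Ro
def f(s): return 210/np.tan(np.radians(s["vertical_fov"])/2)
def Rt(o): 
    q=o["eef_rot"]; return Ro.from_quat([q[1],q[2],q[3],q[0]]).as_matrix()
def ray(s,p,o=None):
    u=np.array([p[0]-s["cx"],p[1]-s["cy"]])/f(s)
    if "R" in s and s.get("R") is not None:
        R=np.array(s["R"]);t=np.array(s["t"]);d=R.T@np.array([u[0],u[1],1]);return -R.T@t,d
    th=np.hypot(*u);d=np.array([*(u/th*np.sin(th) if th>0 else u),np.cos(th)])
    H=np.array(s["hand_eye"]);R=Rt(o);return np.array(o["tool_pos"])+R@H[:3,3],R@(H[:3,:3]@d)
def at(s,p,z,o=None):
    c,d=ray(s,p,o);return c+d*(z-c[2])/d[2]
def pix(s,X,o=None):
    X=np.array(X)
    if "R" in s and s.get("R") is not None:
        c=np.array(s["R"])@X+np.array(s["t"]);return c[:2]/c[2]*f(s)+[s["cx"],s["cy"]]
    H=np.array(s["hand_eye"]);c=H[:3,:3].T@(Rt(o).T@(X-np.array(o["tool_pos"]))-H[:3,3])
    r=np.hypot(c[0],c[1]);th=np.arctan2(r,c[2]);return c[:2]/r*th*f(s)+[s["cx"],s["cy"]]
def save(s,n): cv2.imwrite("pics/"+n,cv2.cvtColor(s["img"],cv2.COLOR_RGB2BGR))
E
python3 - <<'E'
from h import *
o=ctrl.observe();print({k:np.round(v,3).tolist() for k,v in o.items()})
hs={"rack":.05,"mat":.003,"file":.01,"tube0":.005,"bottle":.05,"cup":.03,"tape":.02,"bar_end":.05}
ims=[]
for n in ("top","side"):
    s=ctrl.snapshot(n);ims.append(s["img"]);print(n,list(s.keys()))
    for k,z in hs.items():
        for r in ctrl.recognise(k,s)[:5]:
            if r["confidence"]>.2: print(k,round(r["confidence"],2),np.round(r["at"]),np.round(at(s,r["at"],z),3))
    save(s,n+"0.png")
E
```

```text
{'time': 0.0, 'qpos': [-1.177, 0.265, 1.605, 0.0, 1.274, -0.037], 'dq': [-0.001, -0.001, -0.001, 0.002, 0.001, -0.0], 'joint_efforts': [-0.003, -50.211, -35.688, 0.073, 0.029, -0.0], 'tool_pos': [0.282, -0.613, 0.237], 'eef_rot': [-0.001, 0.977, 0.214, -0.0], 'force': [0.168, 0.245, 0.043], 'ft_torque': [-0.009, -0.048, 0.044], 'finger_force': 0.0, 'opening': 0.088}
top ['img', 'vertical_fov', 'cx', 'cy', 'R', 't', 'shot']
rack 0.81 [382. 211.] [0.567 0.084 0.05 ]
mat 0.97 [257. 226.] [0.526 0.416 0.003]
file 0.83 [252. 231.] [0.511 0.428 0.01 ]
tube0 0.8 [312. 252.] [0.46  0.264 0.005]
tube0 0.78 [140. 260.] [0.43  0.727 0.005]
tube0 0.67 [420. 267.] [ 0.424 -0.024  0.005]
tube0 0.54 [359. 254.] [0.456 0.137 0.005]
bottle 0.65 [288. 182.] [0.64  0.335 0.05 ]
cup 0.76 [324. 153.] [0.726 0.238 0.03 ]
tape 0.97 [241. 290.] [0.355 0.453 0.02 ]
tape 0.72 [357. 254.] [0.454 0.146 0.02 ]
bar_end 0.66 [385. 213.] [0.563 0.077 0.05 ]
bar_end 0.61 [402. 254.] [0.454 0.034 0.05 ]
side ['img', 'vertical_fov', 'cx', 'cy', 'R', 't', 'shot']
rack 0.87 [322. 163.] [0.553 0.132 0.05 ]
mat 0.6 [276. 240.] [0.537 0.418 0.003]
mat 0.42 [246. 168.] [0.763 0.199 0.003]
file 0.7 [293. 247.] [0.485 0.426 0.01 ]
file 0.65 [345. 212.] [0.429 0.246 0.01 ]
file 0.53 [321. 160.] [0.585 0.07  0.01 ]
tube0 0.88 [268. 361.] [0.378 0.727 0.005]
tube0 0.73 [354. 212.] [0.408 0.232 0.005]
tube0 0.68 [373. 157.] [ 0.46  -0.024  0.005]
bottle 0.75 [256. 198.] [0.635 0.347 0.05 ]
cup 0.83 [246. 169.] [0.74  0.232 0.03 ]
tape 0.75 [333. 268.] [0.368 0.451 0.02 ]
bar_end 0.84 [322. 159.] [0.562 0.114 0.05 ]
```

```bash
python3 -c "
import cv2
a=cv2.imread('pics/top0.png');cv2.imwrite('pics/top0z.png',cv2.resize(a[120:320,100:500],None,fx=2,fy=2,interpolation=cv2.INTER_CUBIC))"
```

```text
(no output)
```

View pics/top0z.png

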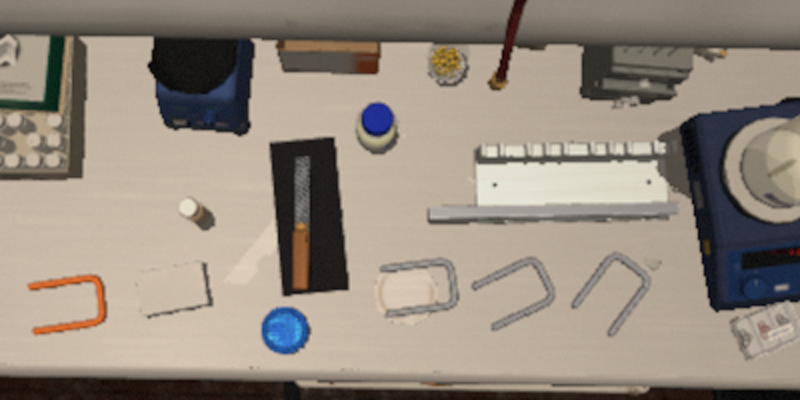

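View pics/side0.png

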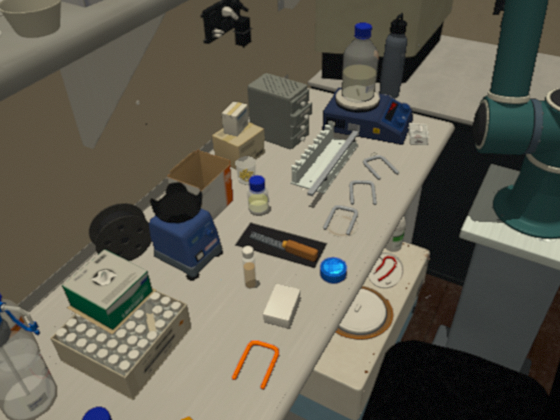

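Crop of the top view: three grey tubes at (420,287), (517,290), (620,285), one of them on a cardboard coaster. The orange look-alike is at (70,302). The file is at (302,222) on the black mat, tip pointing up (+x). The rack's front bar runs from (428,214) to (675,210). The side view confirms all of this and shows a tall bottle on the balance to the right of the rack.

Could be taken for a tube: grey (312,262), (359,265) and (410,262), and orange (135,271), which I exclude. The file has only one candidate, (251,231).

```bash
cat >> h.py <<'E'
def rows(o,T,yaw=None):
    "delta to world TCP target T (m) in tool axes mm, and turn about tool z"
    R=Rt(o);d=R.T@(np.array(T)-o["tool_pos"])*1000
    # tool-down tilt and yaw error
    y=np.arctan2(R[1,0],R[0,0]); y0=y if yaw is None else yaw
    D=np.array([[np.cos(y0),np.sin(y0),0],[np.sin(y0),-np.cos(y0),0],[0,0,-1]]).T
    rv=Ro.from_matrix(R.T@D).as_rotvec()
    return np.round(d,1).tolist(),np.round(rv,3).tolist()
def st(o): print("t",round(o["time"],2),"tcp",np.round(o["tool_pos"],4),"yaw",round(float(np.arctan2(Rt(o)[1,0],Rt(o)[0,0])),3),"F",np.round(o["force"],1),"op",round(o["opening"],4),"ff",round(o["finger_force"],1))
E
python3 - <<'E'
from h import *
o=ctrl.observe()
t=ctrl.snapshot("top");s=ctrl.snapshot("side")
def tri(a,b):
    c1,d1=ray(t,a);c2,d2=ray(s,b)
    k=np.linalg.lstsq(np.c_[d1,-d2],c2-c1,rcond=None)[0];return (c1+d1*k[0]+c2+d2*k[1])/2
print("bottle top",tri((497,200),(363,30)), "cam",-np.array(t["R"]).T@t["t"])
z=lambda p,h:print(p,np.round(at(t,(100+p[0]/2,120+p[1]/2),h),3))
print("bar");[z(p,.05) for p in((428,206),(428,221),(675,205),(675,217))]
print("base");[z(p,.008) for p in((476,206),(665,204))]
print("rail");[z(p,.064) for p in((477,143),(665,143))]
print("mat")
r=ctrl.silhouettes("mat",t)[0]["region"];fr=ctrl.silhouettes("file",t)[0]["region"]
c=cv2.minAreaRect(np.argwhere(r|fr)[:,::-1].astype(np.float32));print(c)
for p in cv2.boxPoints(c): print(np.round(at(t,p,.003),3))
c=cv2.minAreaRect(np.argwhere(fr)[:,::-1].astype(np.float32))
for p in cv2.boxPoints(c): print("f",np.round(at(t,p,.01),3))
for T in ((.45,-.2,.5),(.45,.4,.3)): print(rows(o,T))
E
```

```text
bottle top [ 0.55097786 -0.08577293  0.35105758] cam [0.3942927  0.36971878 1.35359975]
bar
(428, 206) [0.533 0.264 0.05 ]
(428, 221) [0.513 0.264 0.05 ]
(675, 205) [ 0.54  -0.061  0.05 ]
(675, 217) [ 0.524 -0.061  0.05 ]
base
(476, 206) [0.538 0.195 0.008]
(665, 204) [ 0.546 -0.061  0.008]
rail
(477, 143) [0.615 0.201 0.064]
(665, 143) [ 0.62  -0.046  0.064]
mat
((342.3515930175781, 224.04933166503906), (66.11325073242188, 197.75448608398438), 85.64891815185547)
[0.601 0.459 0.003]
[ 0.653 -0.082  0.003]
[ 0.472 -0.091  0.003]
[0.422 0.441 0.003]
f [0.602 0.446 0.01 ]
f [0.602 0.422 0.01 ]
f [0.424 0.418 0.01 ]
f [0.423 0.442 0.01 ]
([325.4, -305.3, -261.3], [0.0, 0.0, 0.0])
([575.9, -850.5, -61.3], [0.0, 0.0, 0.0])
```

```bash
python3 -m handwheel '[[26,-24,-47,0,0,0,0],[26,-24,-47,0,0,0,0],[26,-24,-47,0,0,0,0],[26,-24,-47,0,0,0,0],[26,-24,-47,0,0,0,0],[0,0,0,0,0,0,0]]' && python3 -m handwheel '[[31.5,-47.5,0,0,0,0,0],[31.5,-47.5,0,0,0,0,0],[31.5,-47.5,0,0,0,0,0],[31.5,-47.5,0,0,0,0,0],[31.5,-47.5,0,0,0,0,0],[31.5,-47.5,0,0,0,0,0],[31.5,-47.5,0,0,0,0,0],[31.5,-47.5,0,0,0,0,0],[0,0,0,0,0,0,0]]' && python3 -m handwheel '[[27.5,-48,23,0,0,0,0],[27.5,-48,23,0,0,0,0],[27.5,-48,23,0,0,0,0],[27.5,-48,23,0,0,0,0],[27.5,-48,23,0,0,0,0],[27.5,-48,23,0,0,0,0],[0,0,0,0,0,0,0]]'; python3 -c "
from h import *
st(ctrl.observe());print(ctrl.observe()['qpos'])"
```

```text
time: 1.85
tool_pos: [0.3515, -0.4492, 0.4804]
eef_rot: [0.005, 0.977, 0.215, 0.002]
force: [0.6, -0.7, 1.0]
opening: 0.0882
finger_force: 0.0
time: 2.98
tool_pos: [0.4202, 0.0035, 0.4723]
eef_rot: [-0.001, 0.976, 0.217, -0.001]
force: [0.4, -0.7, 0.1]
opening: 0.0882
finger_force: 0.0
time: 3.85
tool_pos: [0.4494, 0.3315, 0.3309]
eef_rot: [0.001, 0.977, 0.215, -0.003]
force: [0.1, -0.8, -0.8]
opening: 0.088
finger_force: 0.0
t 3.85 tcp [0.4494 0.3315 0.3309] yaw 0.433 F [ 0.1 -0.8 -0.8] op 0.088 ff 0.0
[ 5.91053894e-01  3.52761908e-03  1.72905495e+00 -1.13053104e-04
  1.41645671e+00  1.72885453e+00]
```

```bash
python3 -m handwheel '[[0,0,0,0,0,-0.1805,0],[0,0,0,0,0,-0.1805,0],[0,0,0,0,0,-0.1805,0],[0,0,0,0,0,-0.1805,0],[0,0,0,0,0,-0.1805,0],[0,0,0,0,0,-0.1805,0],[0,0,0,0,0,-0.1805,0],[0,0,0,0,0,-0.1805,0],[0,0,0,0,0,-0.1805,0],[0,0,0,0,0,-0.1805,0],[0,0,0,0,0,-0.1805,0],[0,0,0,0,0,-0.1805,0]]' && python3 -m handwheel '[[0,0,0,0,0,-0.1805,0],[0,0,0,0,0,-0.1805,0],[0,0,0,0,0,-0.1805,0],[0,0,0,0,0,0,0]]'; python3 -c "
from h import *
o=ctrl.observe();s=ctrl.snapshot('wrist');st(o);save(s,'w1.png')
for n in ('file','mat','rack','tube0'):
  for r in ctrl.recognise(n,s)[:3]: print(n,r['confidence'],np.round(r['at']),np.round(at(s,r['at'],.01,o),3))
"
```

```text
time: 5.35
tool_pos: [0.451, 0.3284, 0.3359]
eef_rot: [0.0, 0.267, 0.964, -0.0]
force: [0.3, 0.3, 0.2]
opening: 0.088
finger_force: 0.0
time: 5.85
tool_pos: [0.4508, 0.3289, 0.3359]
eef_rot: [0.0, 0.004, 1.0, -0.0]
force: [0.8, 0.5, 0.5]
opening: 0.0882
finger_force: 0.0
t 5.85 tcp [0.4508 0.3289 0.3359] yaw 3.134 F [0.8 0.5 0.5] op 0.0882 ff 0.0
file 0.93 [346. 194.] [0.501 0.43  0.01 ]
mat 0.62 [331. 205.] [0.519 0.407 0.01 ]
mat 0.52 [126. 232.] [0.563 0.069 0.01 ]
mat 0.24 [360. 108.] [0.371 0.447 0.01 ]
rack 0.92 [131. 233.] [0.565 0.078 0.01 ]
tube0 0.88 [234. 133.] [0.408 0.264 0.01 ]
tube0 0.71 [ 75. 150.] [ 0.417 -0.013  0.01 ]
tube0 0.66 [157. 166.] [0.453 0.14  0.01 ]
```

View pics/w1.png

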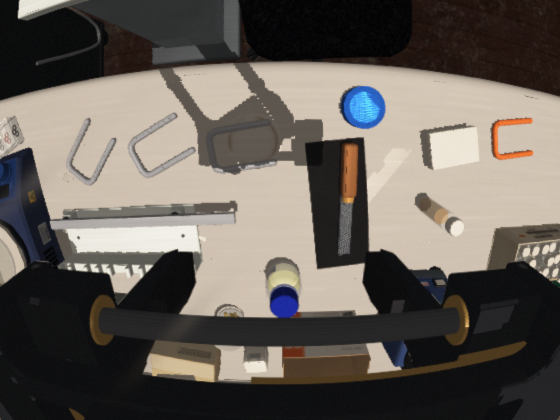

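The wrist view shows the file at (347,195) with the handle up (toward the robot), on the mat from (305,140) to (370,268). The bar's free end is at (235,213). One tube sits at (240,145) in the arm's shadow, the others at (92,150) and (160,145).

```bash
python3 - <<'E'
from h import *
o=ctrl.observe();s=ctrl.snapshot('wrist')
r=[x for x in ctrl.silhouettes('file',s) if x["confidence"]>.5][0]["region"]
P=np.argwhere(r)[:,::-1]
W=np.array([at(s,p,.012,o)[:2] for p in P]);c=W.mean(0);u=np.linalg.svd(W-c,full_matrices=False)[2][0];u*=np.sign(u[0])
a=(W-c)@u;e=[np.percentile(a,.5),np.percentile(a,99.5)]
tip=c+u*e[1];end=c+u*e[0];print("tip",tip,"end",end,"len",e[1]-e[0],"mid",(tip+end)/2,"yaw",np.arctan2(u[1],u[0]))
for q in(.1,.3,.7,.9):
    m=abs((a-e[0])/(e[1]-e[0])-q)<.08; print(q,W[m].mean(0))
for n,p,z in(("bar",(235,203),.05),("bar",(235,222),.05),("mat",(306,143),.003),("mat",(361,138),.003),("mat",(317,268),.003),("mat",(369,262),.003)): print(n,np.round(at(s,p,z,o),3))
cv2.imwrite("pics/w1c.png",cv2.cvtColor(cv2.resize(s["img"][110:290,40:400],None,fx=2.2,fy=2.2),cv2.COLOR_RGB2BGR))
E
```

```text
tip [0.60014001 0.4306744 ] end [0.42338854 0.43260639] len 0.17676203385881112 mid [0.51176427 0.43164039] yaw -0.01093008621324447
0.1 [0.4411432  0.43223307]
0.3 [0.47620537 0.43260611]
0.7 [0.54640698 0.43073464]
0.9 [0.58204283 0.43056292]
bar [0.502 0.269 0.05 ]
bar [0.53  0.267 0.05 ]
mat [0.424 0.37  0.003]
mat [0.415 0.453 0.003]
mat [0.63  0.393 0.003]
mat [0.621 0.482 0.003]
```

View pics/w1c.png

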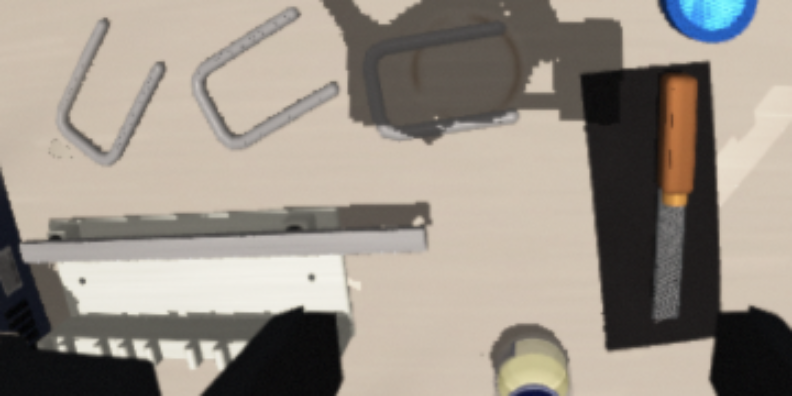

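```bash
python3 -m handwheel '[[-6.6,20.7,43,0,0,0,0],[-6.6,20.7,43,0,0,0,0],[-6.6,20.7,43,0,0,0,0],[-6.6,20.7,43,0,0,0,0],[-6.6,20.7,43,0,0,0,0],[0,0,0,0,0,0,0],[0,0,0,0,0,0,0]]'; cat > ff.py <<'E'
from h import *
def filefit(o,s,z=.012):
    r=[x for x in ctrl.silhouettes('file',s)][0]["region"]
    P=np.argwhere(r)[:,::-1]
    W=np.array([at(s,p,z,o)[:2] for p in P]);c=np.median(W,0)
    u=np.linalg.svd(W-c,full_matrices=False)[2][0];u*=np.sign(u[0])
    a=(W-c)@u;e=np.percentile(a,[.5,99.5])
    print("end",c+u*e[0],"tip",c+u*e[1],"len",e[1]-e[0],"yaw",np.arctan2(u[1],u[0]))
    return W
E
python3 - <<'E'
from ff import *
o=ctrl.observe();s=ctrl.snapshot('wrist');st(o);save(s,'w2.png');W=filefit(o,s)
m=abs(W[:,0]-.484)<.01;print("y at .484",W[m,1].min(),W[m,1].max())
print(rows(o,(.484,.4325,.007),3.13))
E
```

```text
time: 7.08
tool_pos: [0.4834, 0.4346, 0.1216]
eef_rot: [0.0, 0.002, 1.0, 0.0]
force: [-0.1, 0.4, -0.3]
opening: 0.0882
finger_force: 0.0
t 7.08 tcp [0.4834 0.4346 0.1216] yaw 3.138 F [-0.1  0.4 -0.3] op 0.0882 ff 0.0
end [0.4226538  0.43076884] tip [0.59439755 0.43269403] len 0.1717545353199949 yaw 0.011209154235696087
y at .484 0.4198131794816987 0.4420610067154713
([-0.5, -2.2, 114.6], [0.0, 0.001, 0.008])
```

View pics/w2.png

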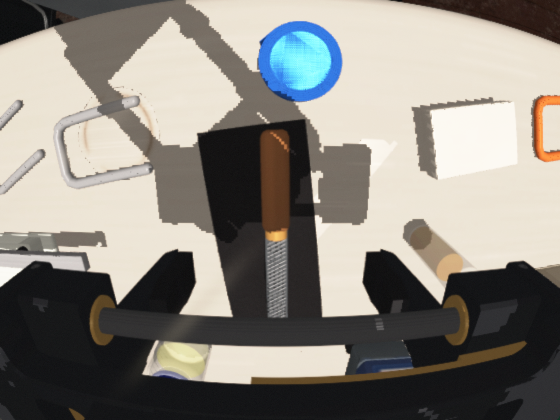

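The file lies between the open fingers, with the handle at (275,180) and the blade below it. I'll descend and grip.

```bash
python3 -m handwheel '[[0,-2.5,40,0,0,0,0],[0,0,40,0,0,0,0],[0,0,25,0,0,0,0],[0,0,9.5,0,0,0,0],[0,0,0,0,0,0,0],[0,0,0,0,0,0,1],[0,0,0,0,0,0,1],[0,0,0,0,0,0,1],[0,0,0,0,0,0,1],[0,0,0,0,0,0,1],[0,0,0,0,0,0,1]]' 55
```

```text
time: 8.55
tool_pos: [0.4831, 0.4319, 0.0061]
eef_rot: [-0.0, 0.002, 1.0, -0.0]
force: [-0.0, 0.4, -0.3]
opening: 0.0305
finger_force: 0.0
```

```bash
python3 -m handwheel '[[0,0,0,0,0,0,1],[0,0,0,0,0,0,1],[0,0,0,0,0,0,1]]' && python3 -m handwheel '[[0,0,-20,0,0,0,1],[0,0,-40,0,0,0,1],[0,0,-40,0,0,0,1],[0,0,0,0,0,0,1],[0,0,0,0,0,0,1]]'
```

```text
time: 8.93
tool_pos: [0.4831, 0.432, 0.0061]
eef_rot: [-0.0, 0.002, 1.0, -0.0]
force: [0.0, -0.2, -0.8]
opening: 0.0214
finger_force: 55.0
time: 9.55
tool_pos: [0.4829, 0.4318, 0.1063]
eef_rot: [-0.0, 0.002, 1.0, -0.0]
force: [-0.5, -0.4, -2.7]
opening: 0.0213
finger_force: 55.0
```

```bash
python3 -m handwheel '[[40,0,-14,0,0,0,1],[23,-22,-10,0,0,-0.03,1],[0,-45,0,0,0,0,1],[0,-45,0,0,0,0,1],[0,-45,0,0,0,0,1],[0,-45,0,0,0,0,1],[0,0,0,0,0,0,1],[0,0,0,0,0,0,1]]'; python3 - <<'E'
from h import *
o=ctrl.observe();s=ctrl.snapshot('wrist');st(o);save(s,'w3.png')
for X in((.5245,.23,.05),(.5245,.265,.05),(.5165,.265,.05),(.5325,.265,.05)):print(X,np.round(pix(s,X,o)))
E
```

```text
time: 10.55
tool_pos: [0.4242, 0.2302, 0.1291]
eef_rot: [-0.001, -0.013, 1.0, -0.0]
force: [0.6, -0.1, -1.6]
opening: 0.0219
finger_force: 5.5
t 10.55 tcp [0.4242 0.2302 0.1291] yaw -3.116 F [ 0.6 -0.1 -1.6] op 0.0219 ff 5.5
(0.5245, 0.23, 0.05) [276. 326.]
(0.5245, 0.265, 0.05) [316. 326.]
(0.5165, 0.265, 0.05) [317. 319.]
(0.5325, 0.265, 0.05) [315. 333.]
```

View pics/w3.png

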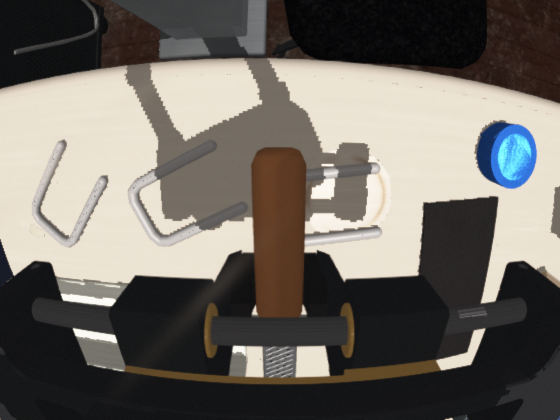

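The grip force has dropped to 5.5 N, so this is the slackening. In the wrist view the handle is still between the fingers at (278,240). I'll hold still, then check the file's attitude in the side view.

```bash
python3 -m handwheel '[[0,0,0,0,0,0,1],[0,0,0,0,0,0,1],[0,0,0,0,0,0,1],[0,0,0,0,0,0,1]]'; python3 - <<'E'
from h import *
o=ctrl.observe();st(o)
s=ctrl.snapshot('side');t=ctrl.snapshot('top')
T=np.array([.4242,.2302,.1261])
for n,c in(("side",s),("top",t)):
    print(n,"exp tip",pix(c,T+[.1175,.003,0]).round(),"end",pix(c,T+[-.0615,-.002,.013]).round(),"bar_end",pix(c,(.5245,.23,.05)).round())
a=cv2.resize(s["img"][130:260,250:430],None,fx=2.2,fy=2.2);b=cv2.resize(t["img"][180:310,240:420],None,fx=2.2,fy=2.2)
cv2.imwrite("pics/st.png",cv2.cvtColor(np.hstack([a,b]),cv2.COLOR_RGB2BGR))
E
```

```text
time: 11.1
tool_pos: [0.4249, 0.2305, 0.1302]
eef_rot: [0.0, -0.014, 1.0, 0.0]
force: [-0.2, -0.2, -0.6]
opening: 0.0216
finger_force: 55.0
t 11.1 tcp [0.4249 0.2305 0.1302] yaw -3.114 F [-0.2 -0.2 -0.6] op 0.0216 ff 55.0
side exp tip [309. 161.] end [376. 175.] bar_end [315. 185.]
top exp tip [329. 216.] end [331. 290.] bar_end [327. 226.]
```

View pics/st.png

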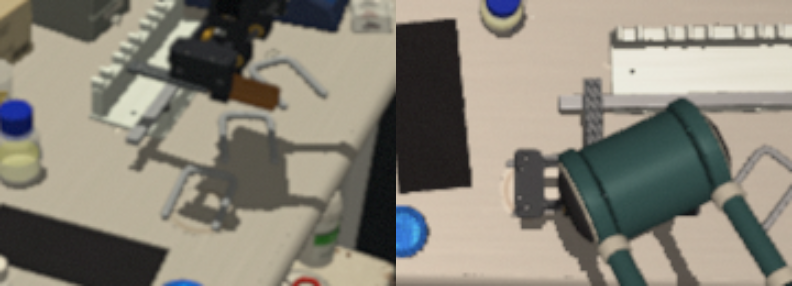

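The file's tip and handle end sit exactly where predicted: side (309,162) and (377,177), top (329,216). The hold is unchanged. I'll press on the bar now.

```bash
python3 -m handwheel '[[-2,0,40,0,0,0,1],[-2,0,30,0,0,0,1],[0,0,4,0,0,0,1],[0,0,0,0,0,0,1]]' 60; python3 -m handwheel '[[-0.5,0,3,0,0,0,1],[-1,0,3,0,0,0,1],[0,0,0,0,0,0,1]]'
```

```text
time: 11.7
tool_pos: [0.4291, 0.2305, 0.0566]
eef_rot: [0.0, -0.013, 1.0, 0.0]
force: [0.3, 0.1, -1.1]
opening: 0.0215
finger_force: 60.0
time: 12.08
tool_pos: [0.4311, 0.2308, 0.0508]
eef_rot: [0.001, -0.013, 1.0, 0.0]
force: [0.1, 0.8, -0.2]
opening: 0.0216
finger_force: 60.0
```

```bash
python3 -m handwheel '[[-0.5,0,2.5,0,0,0,1],[0,0,0,0,0,0,1],[0,0,0,0,0,0,1]]'; python3 -c "
from h import *
s=ctrl.snapshot('side')
o=ctrl.observe();st(o)
s2=ctrl.snapshot('wrist');st(ctrl.observe())
cv2.imwrite('pics/p1.png',cv2.cvtColor(cv2.resize(s['img'][140:230,260:400],None,fx=4,fy=4,interpolation=cv2.INTER_CUBIC),cv2.COLOR_RGB2BGR))"
```

```text
time: 12.45
tool_pos: [0.4313, 0.2307, 0.048]
eef_rot: [0.0, -0.013, 1.0, 0.0]
force: [0.2, 1.8, 1.7]
opening: 0.0217
finger_force: 60.0
t 12.5 tcp [0.4313 0.2307 0.048 ] yaw -3.115 F [-0.   1.2  0.7] op 0.0213 ff 60.0
t 12.55 tcp [0.4312 0.2307 0.048 ] yaw -3.115 F [-1.   0.7  1.7] op 0.0219 ff 60.0
```

View pics/p1.png

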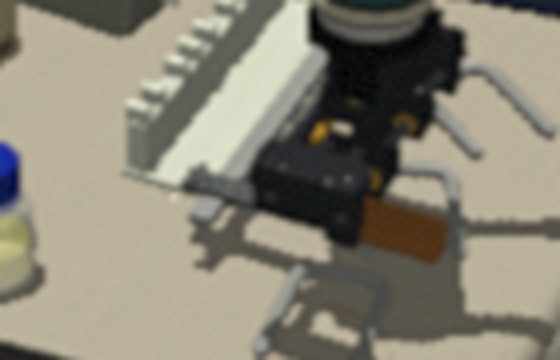

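The picture shows the blade's front resting on the bar's free end at (215,200), the handle at (400,225) and the file near level. The load is about 2.6 N. I'll push forward with slightly more press.

```bash
python3 -m handwheel '[[-6,0,0.8,0,0,0,1],[-10,0,0.7,0,0,0,1],[-10,0,0,0,0,0,1],[-10,0,0,0,0,0,1],[-10,0,0,0,0,0,1],[-9,0,0,0,0,0,1]]'; python3 -c "
from h import *
st(ctrl.observe())
s=ctrl.snapshot('top')
cv2.imwrite('pics/p2.png',cv2.cvtColor(cv2.resize(s['img'][180:280,270:410],None,fx=4,fy=4,interpolation=cv2.INTER_CUBIC),cv2.COLOR_RGB2BGR))
st(ctrl.observe())"
```

```text
time: 13.3
tool_pos: [0.4866, 0.2319, 0.0462]
eef_rot: [-0.0, -0.013, 1.0, -0.0]
force: [-2.2, -1.0, 2.6]
opening: 0.0216
finger_force: 60.0
t 13.3 tcp [0.4866 0.2319 0.0462] yaw -3.115 F [-2.2 -1.   2.6] op 0.0216 ff 60.0
t 13.35 tcp [0.4878 0.232  0.0464] yaw -3.115 F [-1.8 -0.4  2.2] op 0.0213 ff 60.0
```

View pics/p2.png

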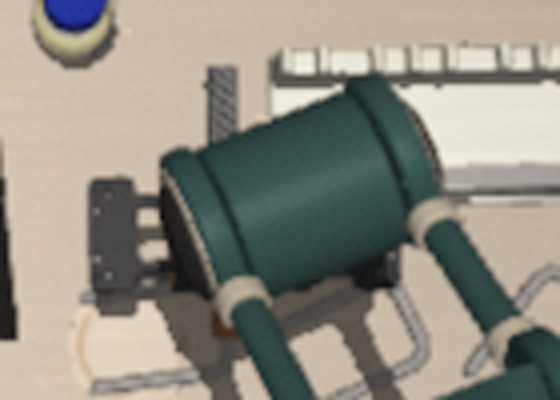

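```bash
python3 -m handwheel '[[0,0,0,0,0,0,1],[0,0,-10,0,0,0,1],[0,0,-10,0,0,0,1],[0,0,0,0,0,0,1]]'; python3 -c "
from h import *
o=ctrl.observe();st(o);s=ctrl.snapshot('top');print(at(s,(325.5,196.5),.05)[0]-.5245)"
```

```text
time: 13.85
tool_pos: [0.4866, 0.2322, 0.0674]
eef_rot: [0.001, -0.013, 1.0, 0.0]
force: [0.6, 0.3, -1.4]
opening: 0.0214
finger_force: 60.0
t 13.85 tcp [0.4866 0.2322 0.0674] yaw -3.115 F [ 0.6  0.3 -1.4] op 0.0214 ff 60.0
0.0789647181596097
```

```bash
python3 -m handwheel '[[28,0,0,0,0,0,1],[29,0,0,0,0,0,1],[0,0,0,0,0,0,1],[0,0,12,0,0,0,1],[0,0,0,0,0,0,1],[-0.5,0,3,0,0,0,1],[-0.5,0,3,0,0,0,1],[-0.5,0,2,0,0,0,1],[0,0,0,0,0,0,1],[0,0,0,0,0,0,1]]'; python3 -m handwheel '[[-6.5,0,0,0,0,0,1],[-10,0,0,0,0,0,1],[-10,0,0,0,0,0,1],[-10,0,0,0,0,0,1],[-10,0,0,0,0,0,1],[-9,0,0,0,0,0,1],[0,0,0,0,0,0,1]]';python3 -m handwheel '[[0,0,-10,0,0,0,1],[0,0,-10,0,0,0,1],[0,0,0,0,0,0,1]]'
```

```text
time: 15.15
tool_pos: [0.4307, 0.2305, 0.0465]
eef_rot: [0.0, -0.013, 1.0, 0.0]
force: [-0.6, -0.8, 2.2]
opening: 0.0214
finger_force: 60.0
time: 16.02
tool_pos: [0.4868, 0.2319, 0.0463]
eef_rot: [0.0, -0.013, 1.0, 0.0]
force: [-2.3, 0.7, 3.4]
opening: 0.0216
finger_force: 60.0
time: 16.4
tool_pos: [0.4866, 0.2322, 0.0674]
eef_rot: [0.001, -0.013, 1.0, 0.0]
force: [0.1, 0.2, -0.8]
opening: 0.0215
finger_force: 60.0
```

```bash
python3 -m handwheel '[[28,0,0,0,0,0,1],[29,0,0,0,0,0,1],[0,0,0,0,0,0,1],[0,0,12,0,0,0,1],[0,0,0,0,0,0,1],[-0.5,0,3,0,0,0,1],[-0.5,0,3,0,0,0,1],[-0.5,0,2,0,0,0,1],[0,0,0,0,0,0,1],[0,0,0,0,0,0,1]]'; python3 -m handwheel '[[-7,0,0,0,0,0,1],[-10,0,0,0,0,0,1],[-10,0,0,0,0,0,1],[-10,0,0,0,0,0,1],[-10,0,0,0,0,0,1],[-10,0,0,0,0,0,1],[0,0,0,0,0,0,1]]';python3 -m handwheel '[[0,0,-10,0,0,0,1],[0,0,-10,0,0,0,1],[0,0,0,0,0,0,1]]'
python3 -m handwheel '[[28,0,0,0,0,0,1],[29,0,0,0,0,0,1],[0,0,0,0,0,0,1],[0,0,12,0,0,0,1],[0,0,0,0,0,0,1],[-0.5,0,3,0,0,0,1],[-0.5,0,3,0,0,0,1],[-0.5,0,2,0,0,0,1],[0,0,0,0,0,0,1],[0,0,0,0,0,0,1]]'; python3 -m handwheel '[[-6.5,0,0,0,0,0,1],[-10,0,0,0,0,0,1],[-10,0,0,0,0,0,1],[-10,0,0,0,0,0,1],[-10,0,0,0,0,0,1],[-9,0,0,0,0,0,1],[0,0,0,0,0,0,1]]';python3 -m handwheel '[[0,0,-10,0,0,0,1],[0,0,-10,0,0,0,1],[0,0,0,0,0,0,1]]'
```

```text
time: 17.65
tool_pos: [0.4307, 0.2305, 0.0466]
eef_rot: [0.0, -0.013, 1.0, 0.0]
force: [-0.1, -1.0, 2.8]
opening: 0.0215
finger_force: 60.0
time: 18.52
tool_pos: [0.4885, 0.232, 0.0463]
eef_rot: [0.0, -0.013, 1.0, 0.0]
force: [-1.7, 0.7, 4.0]
opening: 0.0215
finger_force: 60.0
time: 18.9
tool_pos: [0.4881, 0.2323, 0.0674]
eef_rot: [0.001, -0.013, 1.0, 0.0]
force: [-0.7, -0.3, -1.8]
opening: 0.0218
finger_force: 60.0
time: 20.15
tool_pos: [0.4322, 0.2306, 0.0466]
eef_rot: [0.0, -0.013, 1.0, 0.0]
force: [-1.3, -1.0, 2.4]
opening: 0.0215
finger_force: 60.0
time: 21.02
tool_pos: [0.4884, 0.232, 0.0463]
eef_rot: [0.0, -0.013, 1.0, 0.0]
force: [-2.2, -0.3, 2.9]
opening: 0.0212
finger_force: 60.0
time: 21.4
tool_pos: [0.4881, 0.2322, 0.0674]
eef_rot: [0.001, -0.013, 1.0, 0.0]
force: [-0.0, 0.4, -1.4]
opening: 0.0215
finger_force: 60.0
```

```bash
python3 -m handwheel '[[28,0,0,0,0,0,1],[29,0,0,0,0,0,1],[0,0,0,0,0,0,1],[0,0,12,0,0,0,1],[0,0,0,0,0,0,1],[-0.5,0,3,0,0,0,1],[-0.5,0,3,0,0,0,1],[-0.5,0,2,0,0,0,1],[0,0,0,0,0,0,1],[0,0,0,0,0,0,1]]'; python3 -m handwheel '[[-7.5,0,0,0,0,0,1],[-10,0,0,0,0,0,1],[-10,0,0,0,0,0,1],[-10,0,0,0,0,0,1],[-10,0,0,0,0,0,1],[-10,0,0,0,0,0,1],[0,0,0,0,0,0,1]]';python3 -m handwheel '[[0,0,-10,0,0,0,1],[0,0,-20,0,0,0,1],[15,0,-35,0,0,0,1],[15,0,-20,0,0,0,1],[0,0,0,0,0,0,1]]'; python3 -c "
from h import *
o=ctrl.observe();st(o);print(rows(o,(.4829,.4335,.13),3.138))"
```

```text
time: 22.65
tool_pos: [0.4322, 0.2306, 0.0465]
eef_rot: [0.0, -0.013, 1.0, 0.0]
force: [-1.3, -0.3, 2.5]
opening: 0.0214
finger_force: 60.0
time: 23.52
tool_pos: [0.4905, 0.2321, 0.0464]
eef_rot: [0.0, -0.013, 1.0, 0.0]
force: [-1.4, 0.5, 3.6]
opening: 0.0218
finger_force: 60.0
time: 24.15
tool_pos: [0.4597, 0.2316, 0.133]
eef_rot: [0.002, -0.014, 1.0, 0.001]
force: [0.8, 0.3, -0.9]
opening: 0.0217
finger_force: 60.0
t 24.15 tcp [0.4597 0.2316 0.133 ] yaw -3.114 F [ 0.8  0.3 -0.9] op 0.0217 ff 60.0
([-28.7, 201.2, 3.3], [0.001, 0.003, 0.031])
```

```bash
python3 -m handwheel '[[-1,48.7,0,0,0,0,1],[-1,48.7,0,0,0,0,1],[-1,48.7,0,0,0,0,1],[-5,48.7,0,0,0,0,1],[-28,0,0,0,0,0.031,1],[0,0,45,0,0,0,1],[0,0,45,0,0,0,1],[0,0,25,0,0,0,1],[0,0,0,0,0,0,1]]'; python3 -m handwheel '[[0,0,7,0,0,0,1],[0,0,3,0,0,0,1],[0,0,0,0,0,0,1]]'
```

```text
time: 25.28
tool_pos: [0.4876, 0.4245, 0.0116]
eef_rot: [-0.003, 0.002, 1.0, -0.003]
force: [-0.1, 1.1, -1.0]
opening: 0.0215
finger_force: 60.0
time: 25.65
tool_pos: [0.4907, 0.4273, 0.0071]
eef_rot: [0.001, 0.002, 1.0, 0.0]
force: [-0.4, -0.2, -0.8]
opening: 0.0217
finger_force: 60.0
```

```bash
python3 -m handwheel '[[0,0,1,0,0,0,1],[0,0,0,0,0,0,0.6],[0,0,0,0,0,0,0],[0,0,0,0,0,0,0],[0,0,0,0,0,0,0]]'; python3 -m handwheel '[[0,0,-40,0,0,0,0],[0,0,-50,0,0,0,0],[0,0,-50,0,0,0,0],[8,-45,-50,0,0,0,0],[8,-45,-50,0,0,0,0],[8,-45,-50,0,0,0,0],[8,-45,0,0,0,0,0],[8,-45,0,0,0,0,0],[8,-45,0,0,0,0,0],[0,-25,0,0,0,0,0],[0,0,0,0,0,0,0],[0,0,0,0,0,0,0]]'; python3 - <<'E'
from ff import *
o=ctrl.observe();s=ctrl.snapshot('wrist');st(o);save(s,'w4.png')
for r in ctrl.silhouettes('tube0',s):
    if r["confidence"]<.3: continue
    W=np.array([at(s,p,.005,o)[:2] for p in np.argwhere(r["region"])[:,::-1]])
    b=cv2.minAreaRect((W*1000).astype(np.float32));print(round(r["confidence"],2),np.round(r["at"]),np.round(b[0],1),np.round(b[1],1),round(b[2],1),"centroid",np.round(W.mean(0)*1000,1))
filefit(o,s)
E
```

```text
time: 26.28
tool_pos: [0.4902, 0.4269, 0.0052]
eef_rot: [0.0, 0.002, 1.0, 0.0]
force: [-0.6, -0.6, -0.4]
opening: 0.0597
finger_force: 0.0
time: 27.78
tool_pos: [0.4429, 0.143, 0.2837]
eef_rot: [0.0, 0.002, 1.0, 0.0]
force: [-0.2, 0.2, -1.4]
opening: 0.0882
finger_force: 0.0
t 27.77 tcp [0.4429 0.143  0.2837] yaw 3.137 F [-0.2  0.2 -1.4] op 0.0882 ff 0.0
0.77 [166. 150.] [426.9  11. ] [70.7 99.5] 52.0 centroid [431.9   7.4]
0.59 [277. 173.] [425.2 143.7] [ 73.  102.1] 26.4 centroid [427.8 138.3]
0.55 [363. 178.] [429.3 271.4] [ 71.2 100.5] 8.0 centroid [430.4 261.8]
end [0.43072193 0.43026578] tip [0.60459629 0.42019793] len 0.17416559935676335 yaw -0.05783845198339531
```

View pics/w4.png

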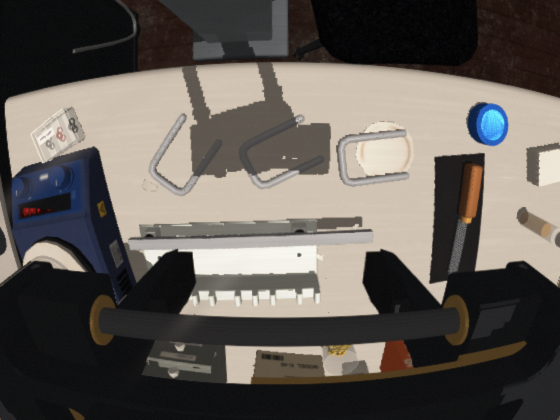

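The wrist view shows all three grey tubes free: (185,160), (285,155) and (375,160) on the coaster. The file is on the mat at (470,205) and the rack's bar runs from (130,243) to (372,237). I'll refine the rack pose numerically by edge fitting.

```bash
cat > rackfit.py <<'E'
from h import *
from scipy.ndimage import map_coordinates
def segs():
    L=[((-8,200,50),(-8,-125,50)),((8,200,50),(8,-125,50)),((-8,200,50),(8,200,50))]
    w=[1,1,8]
    for p in(-84,0,84):
        for n in(-30,30):
            for e in(-8,8): 
                L.append(((72,p+n+e,52),(72,p+n+e,60)));w.append(2)
                L.append(((73,p+n+e,60),(87,p+n+e,60)));w.append(2)
    return L,w
L,Wt=segs()
def X(pose,p):
    x,y,a=pose;p=np.array(p)/1000.;c,s=np.cos(a),np.sin(a)
    return np.stack([x+c*p[...,0]-s*p[...,1],y+s*p[...,0]+c*p[...,1],p[...,2]],-1)
def score(pose,imgs):
    tot=0
    for g,s,o,msk in imgs:
        for (a,b),w in zip(L,Wt):
            n=max(6,int(np.hypot(*(np.subtract(b,a)[:2]))/4))
            P=X(pose,np.linspace(a,b,n));uv=np.array([pix(s,q,o) for q in P])
            d=uv[-1]-uv[0];d/=np.linalg.norm(d)+1e-9
            G=[map_coordinates(k,[uv[:,1],uv[:,0]],order=1,mode="nearest") for k in g]
            e=np.abs(-G[0]*d[1]+G[1]*d[0])*msk(uv)
            tot+=w*np.minimum(e,120).mean()
    return tot
def grads(img):
    k=cv2.GaussianBlur(cv2.cvtColor(img,cv2.COLOR_RGB2GRAY).astype(np.float32),(0,0),.8)
    return cv2.Sobel(k,-1,1,0),cv2.Sobel(k,-1,0,1)
def fit(imgs,p0):
    best=p0
    for st_,n in((.004,3),(.0015,3),(.0005,3)):
        rng=np.arange(-n,n+1)*st_
        c=[(score((best[0]+i,best[1]+j,best[2]+k*3),imgs),(best[0]+i,best[1]+j,best[2]+k*3)) for i in rng for j in rng for k in rng[::2]]
        best=max(c)[1]
    return np.round(best,4),max(c)[0]
E
python3 - <<'E'
from rackfit import *
o=ctrl.observe();s=ctrl.snapshot('wrist');t=ctrl.snapshot('top')
ti=cv2.cvtColor(cv2.imread('pics/top0.png'),cv2.COLOR_BGR2RGB)
mw=lambda uv:((uv[:,1]<305)&(uv[:,0]>185)&(uv[:,0]<375)|(uv[:,1]<245)).astype(float)
a=(grads(ti),t,None,lambda uv:np.ones(len(uv)));b=(grads(s["img"]),s,o,mw)
p0=(.528,.066,.025)
for n,i in(("top",[a]),("wrist",[b]),("both",[a,b])):print(n,fit(i,p0))
E
```

```text
top (array([0.5315, 0.0685, 0.046 ]), np.float64(6380.063703457208))
wrist (array([0.531 , 0.0635, 0.043 ]), np.float64(4265.980023440356))
both (array([0.5315, 0.066 , 0.043 ]), np.float64(9473.317794229051))
```

```bash
python3 -c "
import cv2,numpy as np
a=cv2.imread('pics/top0.png')[150:280,410:540];b=cv2.imread('pics/side0.png')[10:150,300:440]
f=lambda i:cv2.resize(i,(400,400),interpolation=cv2.INTER_CUBIC)
cv2.imwrite('pics/bot.png',np.hstack([f(a),f(b)]))"
```

```text
(no output)
```

View pics/bot.png

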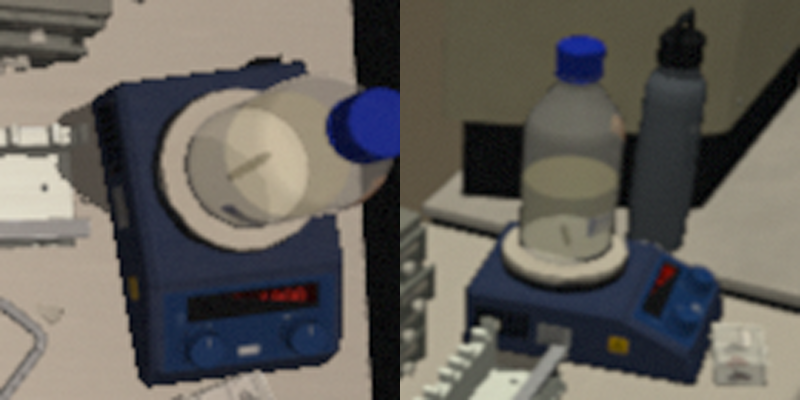

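Left half is the top view: bottle base from (187,165), cap at (368,122), pan's left edge at (160,165). Right half is the side view: cap at (580,50).

```bash
python3 - <<'E'
from h import *
o=ctrl.observe();t=ctrl.snapshot("top");s=ctrl.snapshot("side")
T=lambda c:(410+c[0]*.325,150+c[1]*.325); S=lambda c:(300+(c[0]-400)*.35,10+c[1]*.35)
def tri(a,b):
    c1,d1=ray(t,a);c2,d2=ray(s,b);k=np.linalg.lstsq(np.c_[d1,-d2],c2-c1,rcond=None)[0]
    return np.round((c1+d1*k[0]+c2+d2*k[1])/2,3),np.linalg.norm(c1+d1*k[0]-c2-d2*k[1]).round(3)
print("cap",tri(T((368,122)),S((580,47))))
for z in(.06,.08,.1): print(z,"base L",at(t,T((187,165)),z).round(3),"base R",at(t,T((308,165)),z).round(3),"pan L",at(t,T((160,165)),z).round(3),"bal",at(t,T((125,200)),z).round(3),at(t,T((100,95)),z).round(3),at(t,T((145,380)),z).round(3))
# balance top height: pan centre seen in side
print("pan",tri(T((248,170)),S((565,252))))
import sys
st(o);
psi=2.03+np.pi/2
b=np.array([.4252,.1437])-.045*np.array([np.cos(2.03),np.sin(2.03)])+.010*np.array([-np.sin(2.03),np.cos(2.03)])
print("grip B",b,rows(o,(*b,.1),psi))
E
```

```text
cap (array([ 0.58 , -0.166,  0.327]), np.float64(0.003))
0.06 base L [ 0.59  -0.147  0.06 ] base R [ 0.592 -0.25   0.06 ] pan L [ 0.59  -0.124  0.06 ] bal [ 0.559 -0.093  0.06 ] [ 0.649 -0.074  0.06 ] [ 0.407 -0.105  0.06 ]
0.08 base L [ 0.587 -0.139  0.08 ] base R [ 0.589 -0.241  0.08 ] pan L [ 0.587 -0.116  0.08 ] bal [ 0.556 -0.086  0.08 ] [ 0.645 -0.067  0.08 ] [ 0.407 -0.098  0.08 ]
0.1 base L [ 0.584 -0.131  0.1  ] base R [ 0.586 -0.231  0.1  ] pan L [ 0.584 -0.108  0.1  ] bal [ 0.554 -0.078  0.1  ] [ 0.641 -0.06   0.1  ] [ 0.407 -0.09   0.1  ]
pan (array([ 0.583, -0.186,  0.088]), np.float64(0.002))
t 28.02 tcp [0.4428 0.1433 0.2835] yaw 3.139 F [ 0.7  0.3 -0.3] op 0.088 ff 0.0
grip B [0.43618149 0.0989294 ] ([6.4, -44.4, 183.5], [0.0, -0.0, -0.462])
```

```bash
python3 -m handwheel '[[-0.6,-10,45,0,0,0,0.2],[-0.6,-10,45,0,0,0,0.4],[-0.6,-10,45,0,0,0,0.4],[-0.6,-10,28,0,0,0,0.4],[0,0,0,0,0,-0.154,0.4],[0,0,0,0,0,-0.154,0.4],[0,0,0,0,0,-0.154,0.4],[0,0,0,0,0,0,0.4],[0,0,0,0,0,0,0.4]]'; cat > tf.py <<'E'
from ff import *
def tubes(o,s,z=.005):
    for r in ctrl.silhouettes('tube0',s):
        if r["confidence"]<.3: continue
        W=np.array([at(s,p,z,o)[:2] for p in np.argwhere(r["region"])[:,::-1]])*1000
        b=cv2.minAreaRect(W.astype(np.float32));c=np.array(b[0])
        a=np.radians(b[2]+(90 if b[1][1]>b[1][0] else 0));u=np.array([np.cos(a),np.sin(a)])
        if (W.mean(0)-c)@u>0: u=-u
        print(round(r["confidence"],2),"c",c.round(1),np.round(b[1],1),"yaw",np.arctan2(u[1],u[0]).round(3),"bridge",(c-45*u).round(1))
E
python3 - <<'E'
from tf import *
o=ctrl.observe();s=ctrl.snapshot('wrist');st(o);save(s,'w5.png');tubes(o,s)
print(rows(o,(.4452,.1034,.0015),2.03+np.pi/2))
E
```

```text
time: 29.25
tool_pos: [0.4451, 0.1027, 0.1206]
eef_rot: [0.0, -0.226, 0.974, 0.0]
force: [0.5, 0.2, 0.1]
opening: 0.0528
finger_force: 0.0
t 29.25 tcp [0.4451 0.1027 0.1206] yaw -2.686 F [0.5 0.2 0.1] op 0.0528 ff 0.0
0.98 c [424.5 143.9] [70.5 99.3] yaw 2.021 bridge [444.1 103.4]
0.71 c [560.1  87.9] [ 28.  361.5] yaw 1.609 bridge [561.8  42.9]
0.67 c [427.1  11.5] [70.3 99.6] yaw 2.482 bridge [462.6 -16. ]
0.55 c [410.7 259. ] [ 56.  114.2] yaw 2.305 bridge [440.9 225.6]
0.36 c [376.9 442.2] [73.1 37.3] yaw 0.912 bridge [349.3 406.7]
([-0.4, 0.6, 119.1], [0.0, 0.0, -0.004])
```

```bash
python3 -m handwheel '[[0,0.5,50,0,0,0,0.4],[0,0.5,50,0,0,0,0.4],[0,0,14,0,0,0,0.4],[0,0,4.5,0,0,0,0.4],[0,0,0,0,0,0,0.4],[0,0,0,0,0,0,1],[0,0,0,0,0,0,1],[0,0,0,0,0,0,1],[0,0,0,0,0,0,1],[0,0,0,0,0,0,1]]' 45
```

```text
time: 30.6
tool_pos: [0.4446, 0.1034, 0.0022]
eef_rot: [0.0, -0.227, 0.974, 0.0]
force: [-1.0, 0.3, 1.3]
opening: 0.0084
finger_force: 45.0
```

```bash
python3 -m handwheel '[[0,0,-10,0,0,0,1],[0,0,-40,0,0,0,1],[0,0,-40,0,0,0,1],[0,0,0,0,0,0,1],[0,0,0,0,0,0,1]]'; python3 - <<'E'
from tf import *
o=ctrl.observe();s=ctrl.snapshot('wrist');st(o);save(s,'w6.png');tubes(o,s,o["tool_pos"][2]+.003)
E
```

```text
time: 31.22
tool_pos: [0.4441, 0.1033, 0.0918]
eef_rot: [-0.0, -0.227, 0.974, 0.0]
force: [-0.4, -0.1, -0.1]
opening: 0.0085
finger_force: 45.0
t 31.23 tcp [0.4441 0.1033 0.0918] yaw -2.684 F [-0.4 -0.1 -0.1] op 0.0085 ff 45.0
0.87 c [421.3 141.9] [ 63.6 100.6] yaw 2.022 bridge [440.9 101.4]
0.72 c [407.5 193.5] [42.9 63.4] yaw 1.712 bridge [413.8 148.9]
0.62 c [406.5  33.5] [42.9 61.9] yaw 2.493 bridge [442.3   6.4]
```

```bash
python3 -m handwheel '[[0,0,-10,0,0,0.1803,1],[0,0,-10,0,0,0.1803,1],[0,0,0,0,0,0.1803,1],[0,0,0,0,0,0.1803,1],[0,0,0,0,0,0.1803,1],[0,0,0,0,0,0.1803,1],[0,0,0,0,0,0.1803,1],[0,0,0,0,0,0.1803,1],[0,0,0,0,0,0.1803,1],[0,0,0,0,0,0.1803,1],[0,0,0,0,0,0.1803,1],[0,0,0,0,0,0,1]]' && python3 -m handwheel '[[-31,21,0,0,0,0,1],[-31,21,0,0,0,0,1],[-31,21,0,0,0,0,1],[-31,21,0,0,0,0,1],[0,0,0,0,0,0,1],[0,0,0,0,0,0,1]]'; python3 - <<'E'
from rackfit import *
o=ctrl.observe();s=ctrl.snapshot('wrist');st(o);save(s,'w7.png');v=ctrl.snapshot('side')
print(rows(o,(.5347,-.0179,.0525),1.615))
z=o["tool_pos"][2]+.003
for q in ((-45,0),(45,30),(45,-30),(0,30)):
    print(q,"wrist",pix(s,np.array(o["tool_pos"])+[.045+q[0]/1000,q[1]/1000,.003],o).round(),"side",pix(v,np.array(o["tool_pos"])+[.045+q[0]/1000,q[1]/1000,.003]).round())
a=cv2.resize(s["img"],(530,398));b=cv2.resize(v["img"][90:220,290:400],None,fx=2.4,fy=398/130)
cv2.imwrite("pics/c7.png",cv2.cvtColor(np.hstack([a,b]),cv2.COLOR_RGB2BGR))
E
```

```text
time: 32.83
tool_pos: [0.4434, 0.1032, 0.1105]
eef_rot: [-0.001, 0.69, 0.724, -0.001]
force: [-1.0, 0.6, -1.1]
opening: 0.0085
finger_force: 45.0
time: 33.58
tool_pos: [0.533, -0.0164, 0.111]
eef_rot: [-0.001, 0.69, 0.723, -0.001]
force: [-0.5, 0.2, -0.2]
opening: 0.009
finger_force: 45.0
t 33.58 tcp [ 0.533  -0.0164  0.111 ] yaw 1.617 F [-0.5  0.2 -0.2] op 0.009 ff 45.0
([-1.6, 1.8, 58.5], [-0.002, -0.001, 0.002])
(-45, 0) wrist [278. 271.] side [351. 120.]
(45, 30) wrist [454. 221.] side [319. 117.]
(45, -30) wrist [429. 317.] side [328. 108.]
(0, 30) wrist [375. 218.] side [333. 121.]
```

View pics/c7.png

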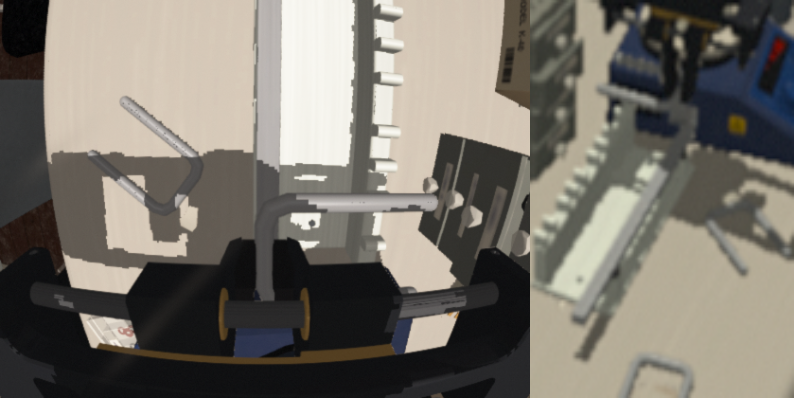

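The left half (wrist) shows the tube held by its bridge, its left leg from (290,202) to (436,202) and the rail teeth at rows 12, 44, 78, 130, 165 and 243. The side half shows the tube level above the rack. Next I'll compute leg against notch.

```bash
python3 - <<'E'
from rackfit import *
o=ctrl.observe();s=ctrl.snapshot('wrist');st(o)
k=560/530
pose=(.5315,.066,.044)
for r,y in((12,66),(44,42),(78,18),(130,-18),(165,-42),(243,-102)):
    W=at(s,(388*k,r*k),.064,o);E=X(pose,(80,y,64));print(y,W.round(4),"exp",E.round(4),"err",(W-E)[:2].round(4))
z=o["tool_pos"][2]+.003
for zz in(z,z-.004):
  a=at(s,(300*k,204*k),zz,o);b=at(s,(432*k,202*k),zz,o);print("leg",a.round(4),b.round(4),"yaw",np.arctan2(b[1]-a[1],b[0]-a[0]))
print("bridge axis",at(s,(266*k,250*k),z,o),"bar edges",at(s,(256*k,100*k),.05,o),at(s,(280*k,100*k),.05,o))
E
```

```text
t 33.67 tcp [ 0.533  -0.0159  0.1114] yaw 1.618 F [-0.2  0.5 -1.2] op 0.0084 ff 45.0
66 [0.6075 0.1313 0.064 ] exp [0.6085 0.1355 0.064 ] err [-0.001  -0.0041]
42 [0.6079 0.1086 0.064 ] exp [0.6096 0.1115 0.064 ] err [-0.0016 -0.0028]
18 [0.6091 0.0856 0.064 ] exp [0.6106 0.0875 0.064 ] err [-0.0015 -0.0019]
-18 [0.6122 0.0512 0.064 ] exp [0.6122 0.0515 0.064 ] err [-0.0001 -0.0003]
-42 [0.6152 0.0276 0.064 ] exp [0.6133 0.0276 0.064 ] err [0.002  0.0001]
-102 [ 0.6259 -0.0304  0.064 ] exp [ 0.6159 -0.0324  0.064 ] err [0.01  0.002]
leg [0.5497 0.0143 0.1144] [0.6235 0.0185 0.1144] yaw 0.05666266997211938
leg [0.5503 0.0129 0.1104] [0.6261 0.0172 0.1104] yaw 0.05666266997211946
bridge axis [ 0.53419485 -0.01182015  0.1144136 ] bar edges [0.52430244 0.06376545 0.05      ] [0.54019948 0.06454235 0.05      ]
```

```bash
python3 -m handwheel '[[-1.2,1.5,20,0,0,0.012,1],[0,0,25,0,0,0,1],[0,0,0,0,0,0,1],[0,0,6,0,0,0,1],[0,0,5,0,0,0,1],[0,0,3,0,0,0,1],[0,0,0,0,0,0,1],[0,0,0,0,0,0,1]]'; python3 - <<'E'
from rackfit import *
o=ctrl.observe();st(o);s=ctrl.snapshot('wrist');save(s,'w8.png')
for n,q in(("tip",(95,-54,55)),("notch near",(72,-54,55)),("t-42",(80,-42,64)),("t-66",(80,-66,64)),("legmid",(45,-54,55))):print(n,pix(s,X((.5315,.066,.044),q),o).round(1))
r=ctrl.silhouettes('tube0',s);print([(round(x["confidence"],2),np.round(x["at"])) for x in r])
m=r[0]["region"]
for c in range(300,480,15):
    w=np.where(m[:,c])[0];print(c,(w.min(),w.max()) if len(w) else None,end=" ")
E
```

```text
time: 34.72
tool_pos: [0.5358, -0.0179, 0.0533]
eef_rot: [0.0, 0.695, 0.719, 0.0]
force: [0.1, 0.4, -0.8]
opening: 0.0087
finger_force: 45.0
t 34.73 tcp [ 0.5358 -0.0179  0.0533] yaw 1.604 F [ 0.1  0.4 -0.8] op 0.0087 ff 45.0
tip [458.5 210.9]
notch near [420.4 211.5]
t-42 [445.2 193.1]
t-66 [438.3 240. ]
legmid [369.8 212.3]
[(0.88, array([328., 221.])), (0.83, array([152., 167.])), (0.71, array([280., 113.])), (0.56, array([360., 122.]))]
300 (np.int64(205), np.int64(226)) 315 (np.int64(204), np.int64(223)) 330 (np.int64(204), np.int64(223)) 345 (np.int64(203), np.int64(223)) 360 (np.int64(203), np.int64(224)) 375 (np.int64(203), np.int64(224)) 390 (np.int64(204), np.int64(223)) 405 (np.int64(204), np.int64(223)) 420 (np.int64(204), np.int64(223)) 435 (np.int64(204), np.int64(308)) 450 (np.int64(204), np.int64(222)) 465 None
```

```bash
python3 -m handwheel '[[0,0,1.5,0,0,0,1],[0,0,0,0,0,0,1],[0,0,0,0,0,0,0.7],[0,0,0,0,0,0,0.6],[0,0,0,0,0,0,0.6],[0,0,-5,0,0,0,0.6],[0,0,-40,0,0,0,0.6],[0,0,-50,0,0,0,0.6],[0,0,-40,0,0,0,0.6],[0,0,0,0,0,0,0.6]]'; python3 - <<'E'
from rackfit import *
o=ctrl.observe();st(o);s=ctrl.snapshot('wrist');save(s,'w9.png')
import tf
tf.tubes(o,s,.055);print("seats",[ (X((.5315,.066,.044),(45,y,50))[:2]*1000).round(1).tolist() for y in(-84,0,84)]);tf.tubes(o,s)
E
```

```text
time: 36.08
tool_pos: [0.5387, -0.018, 0.1915]
eef_rot: [0.003, 0.695, 0.719, 0.003]
force: [0.2, 0.5, -0.4]
opening: 0.0354
finger_force: 0.0
t 36.08 tcp [ 0.5387 -0.018   0.1915] yaw 1.604 F [ 0.2  0.5 -0.4] op 0.0354 ff 0.0
0.94 c [580.9 -16. ] [98.9 70.1] yaw 0.021 bridge [535.9 -17. ]
0.84 c [442.7  18.8] [61.5 86.5] yaw 2.485 bridge [478.4  -8.6]
seats [[580.2, -15.9], [576.5, 68.0], [572.8, 151.9]]
0.94 c [589.  -29.6] [116.4  82.5] yaw 0.021 bridge [544.  -30.6]
0.84 c [426.3  11.4] [ 72.4 101.8] yaw 2.485 bridge [462.  -16.1]
```

```bash
python3 -m handwheel '[[3.3,-43.3,0,0,0,0,0.5],[3.3,-43.3,30,0,0,0,0.4],[3.3,-43.3,30,0,0,0,0.4],[0,0,10,0,0,-0.176,0.4],[0,0,0,0,0,-0.176,0.4],[0,0,0,0,0,-0.176,0.4],[0,0,0,0,0,-0.176,0.4],[0,0,0,0,0,-0.176,0.4],[0,0,0,0,0,0,0.4],[0,0,0,0,0,0,0.4]]'; python3 - <<'E'
from tf import *
o=ctrl.observe();st(o);s=ctrl.snapshot('wrist');tubes(o,s)
print(rows(o,(.4085,-.0123,.002),2.484))
E
```

```text
time: 37.48
tool_pos: [0.4046, -0.0121, 0.1156]
eef_rot: [-0.001, 0.324, 0.946, -0.0]
force: [-0.6, -1.1, -0.4]
opening: 0.0524
finger_force: 0.0
t 37.48 tcp [ 0.4046 -0.0121  0.1156] yaw 2.481 F [-0.6 -1.1 -0.4] op 0.0524 ff 0.0
0.72 c [429.2 271.5] [ 72.4 102.3] yaw 1.688 bridge [434.4 226.8]
0.6 c [592.7 -58.3] [25.8 48. ] yaw -0.614 bridge [555.9 -32.3]
0.58 c [427.2  11.5] [ 70.6 100.5] yaw 2.489 bridge [463.  -15.8]
([-3.4, 2.4, 113.6], [-0.001, -0.002, -0.003])
```

```bash
python3 -m handwheel '[[-2,1.4,50,0,0,0,0.4],[-1.6,1.2,45,0,0,0,0.4],[0,0,14,0,0,-0.006,0.4],[0,0,4.3,0,0,0,0.4],[0,0,0,0,0,0,0.4],[0,0,0,0,0,0,1],[0,0,0,0,0,0,1],[0,0,0,0,0,0,1],[0,0,0,0,0,0,1],[0,0,0,0,0,0,1],[0,0,0,0,0,0,1]]' 45
```

```text
time: 38.95
tool_pos: [0.41, -0.0123, 0.0034]
eef_rot: [-0.0, 0.32, 0.947, 0.0]
force: [-1.0, -0.5, 1.8]
opening: 0.0083
finger_force: 45.0
```

```bash
python3 -m handwheel '[[0,0,-10,0,0,0,1],[0,0,-40,0,0,0,1],[0,0,-50,0,0,0,1],[0,0,-20,0,0,0,1],[0,0,0,0,0,0,1],[0,0,0,0,0,0,1]]'; python3 -m handwheel '[[-16,0,0,0,0,0.18,1],[-16,0,0,0,0,0.18,1],[-16,0,0,0,0,0.18,1],[0,0,0,0,0,0.18,1],[0,0,0,0,0,0.18,1],[0,0,0,0,0,0.18,1],[0,0,0,0,0,0.18,1],[0,0,0,0,0,0.18,1],[0,0,0,0,0,0.18,1],[0,0,0,0,0,0.18,1],[0,0,0,0,0,0.18,1],[0,0,0,0,0,0.18,1]]';python3 -m handwheel '[[0,0,0,0,0,0.14,1],[0,0,0,0,0,0.145,1],[0,0,0,0,0,0,1]]'; python3 - <<'E'
from rackfit import *
o=ctrl.observe();st(o);print(rows(o,(*X((.5315,.066,.044),(45,30,0))[:2],.11),.044))
E
```

```text
time: 39.7
tool_pos: [0.4091, -0.0123, 0.1224]
eef_rot: [-0.001, 0.32, 0.947, -0.0]
force: [-0.1, 0.3, -1.5]
opening: 0.0081
finger_force: 45.0
time: 41.2
tool_pos: [0.4403, -0.0472, 0.1211]
eef_rot: [-0.001, 0.987, 0.161, -0.002]
force: [0.1, -0.1, -0.4]
opening: 0.0083
finger_force: 45.0
time: 41.58
tool_pos: [0.4405, -0.0472, 0.1214]
eef_rot: [-0.0, 1.0, 0.023, -0.002]
force: [0.8, 0.3, -1.1]
opening: 0.0082
finger_force: 45.0
t 41.58 tcp [ 0.4405 -0.0472  0.1214] yaw 0.046 F [ 0.8  0.3 -1.1] op 0.0082 ff 45.0
([141.2, -138.7, 11.0], [-0.001, 0.004, 0.002])
```

```bash
python3 -m handwheel '[[35.3,-34.7,0,0,0,0,1],[35.3,-34.7,0,0,0,0,1],[35.3,-34.7,0,0,0,0,1],[35.3,-34.7,0,0,0,0,1],[0,0,11,0,0,0,1],[0,0,0,0,0,0,1],[0,0,0,0,0,0,1]]'; python3 - <<'E'
from rackfit import *
o=ctrl.observe();st(o);s=ctrl.snapshot('wrist');save(s,'w10.png')
import tf
tf.tubes(o,s,o["tool_pos"][2]+.003);print("seat1",X((.5315,.066,.044),(45,0,50)))
P=(.5315,.066,.044)
for y in (-18,-42,18,42):print(y,pix(s,X(P,(80,y,64)),o).round())
cv2.imwrite("pics/c10.png",cv2.cvtColor(cv2.resize(s["img"],(800,600)),cv2.COLOR_RGB2BGR))
E
```

```text
time: 42.45
tool_pos: [0.5752, 0.0966, 0.1113]
eef_rot: [0.0, 1.0, 0.022, -0.001]
force: [0.6, 0.0, -0.5]
opening: 0.0087
finger_force: 45.0
t 42.45 tcp [0.5752 0.0966 0.1113] yaw 0.045 F [ 0.6  0.  -0.5] op 0.0087 ff 45.0
0.86 c [602.4  17.5] [71.1 50.6] yaw 0.03 bridge [557.4  16.2]
0.71 c [589.   67.2] [79.3 69.9] yaw -3.091 bridge [633.9  69.5]
0.64 c [526.4 200. ] [41.9 51.6] yaw 1.682 bridge [531.3 155.3]
seat1 [0.57645645 0.06797936 0.05      ]
-18 [354. 181.]
-42 [390. 182.]
18 [296. 181.]
42 [257. 181.]
```

```bash
python3 -m handwheel '[[-0.5,-1,20,0,0,0,1],[0,0,25,0,0,0,1],[0,0,0,0,0,0,1],[0,0,6,0,0,0,1],[0,0,4,0,0,0,1],[0,0,2,0,0,0,1],[0,0,0,0,0,0,1],[0,0,0,0,0,0,1]]'; python3 - <<'E'
from rackfit import *
o=ctrl.observe();st(o);s=ctrl.snapshot('wrist');save(s,'w11.png')
import tf
P=(.5315,.066,.044)
for y in (-18,-42,18,42,-30,30):print(y,pix(s,X(P,(80,y,64 if abs(y)!=30 else 55)),o).round(1))
for y in(-30,30):
  for x in(95,60,30):print((x,y),pix(s,X(P,(x,y,55)),o).round(1))
for r in ctrl.silhouettes('tube0',s):
    m=r["region"];print(round(r["confidence"],2),np.round(r["at"]))
    for row in range(120,300,15):
        w=np.where(m[row])[0]
        if len(w): 
            g=np.split(w,np.where(np.diff(w)>1)[0]+1);print(row,[(int(k[0]),int(k[-1])) for k in g],end=" ")
    print()
tf.tubes(o,s,.055)
E
```

```text
time: 43.55
tool_pos: [0.5765, 0.0986, 0.0556]
eef_rot: [-0.0, 1.0, 0.023, 0.0]
force: [0.9, 0.5, -0.2]
opening: 0.0084
finger_force: 45.0
t 43.55 tcp [0.5765 0.0986 0.0556] yaw 0.045 F [ 0.9  0.5 -0.2] op 0.0084 ff 45.0
-18 [384.  211.3]
-42 [429.8 211.2]
18 [306.9 211.5]
42 [253.2 211.5]
-30 [401.  205.6]
30 [280.  205.5]
(95, -30) [404. 176.]
(60, -30) [396.4 242.7]
(30, -30) [388.5 292.2]
(95, 30) [280.  174.3]
(60, 30) [279.9 244.3]
(30, 30) [279.8 295.6]
0.65 [110. 345.]

0.63 [441. 240.]
180 [(438, 454)] 195 [(440, 454), (527, 535)] 210 [(438, 452), (524, 533)] 225 [(434, 450), (513, 529)] 240 [(428, 446), (510, 525)] 255 [(426, 443), (506, 521)] 270 [(422, 440), (501, 504)] 285 [(419, 436), (498, 499)] 
0.6 [287. 230.]
180 [(268, 289), (394, 414)] 195 [(269, 289), (394, 412)] 210 [(268, 290), (393, 410)] 225 [(268, 289), (392, 409)] 240 [(269, 288), (388, 407)] 255 [(269, 288), (386, 404)] 270 [(269, 287), (384, 401)] 285 [(271, 287)] 
0.65 c [508.2 211.1] [45.6 21.9] yaw 1.243 bridge [493.7 168.5]
0.63 c [590.7 -16.6] [80.4 74.1] yaw -3.115 bridge [635.7 -15.4]
0.6 c [588.6  68.3] [81.7 71.9] yaw -3.097 bridge [633.6  70.4]
```

```bash
python3 -m handwheel '[[0,0,2.2,0,0,0,1],[0,0,0,0,0,0,1],[0,0,0,0,0,0,0.75],[0,0,0,0,0,0,0.7],[0,0,0,0,0,0,0.7],[0,0,-5,0,0,0,0.7],[0,0,-40,0,0,0,0.7],[0,0,-50,0,0,0,0.7],[0,0,-40,0,0,0,0.6],[0,0,0,0,0,0,0.6]]'; python3 - <<'E'
from rackfit import *
o=ctrl.observe();st(o);s=ctrl.snapshot('wrist');save(s,'w12.png')
import tf
tf.tubes(o,s,.055);print("table level");tf.tubes(o,s,.005)
print("to A",rows(o,(.4345,.2268,.12),1.70+np.pi/2))
E
```

```text
time: 44.95
tool_pos: [0.5793, 0.099, 0.1933]
eef_rot: [-0.001, 1.0, 0.022, 0.005]
force: [-0.2, 0.9, 1.0]
opening: 0.0355
finger_force: 0.0
t 44.95 tcp [0.5793 0.099  0.1933] yaw 0.045 F [-0.2  0.9  1. ] op 0.0355 ff 0.0
0.88 c [489.5 251.8] [10.1 83. ] yaw 1.716 bridge [496.  207.3]
0.77 c [580.1  68.5] [101.2  70.9] yaw 0.028 bridge [535.1  67.2]
0.76 c [580.6 -16.4] [100.   71.2] yaw 0.027 bridge [535.6 -17.6]
table level
0.88 c [460.1 278.1] [11.9 97.5] yaw 1.716 bridge [466.6 233.5]
0.77 c [566.7  62.5] [118.9  83.4] yaw 0.028 bridge [521.7  61.3]
0.76 c [567.2 -37.2] [117.5  83.7] yaw 0.027 bridge [522.2 -38.5]
to A ([-139.6, -134.2, 72.1], [-0.014, 0.001, 3.057])
```

```bash
python3 -m handwheel '[[-35,-33.5,0,0,0,0,0.5],[-35,-33.5,0,0,0,0,0.4],[-35,-33.5,24,0,0,0,0.4],[-35,-33.5,24,0,0,0,0.4],[0,0,24,0,0,-0.1792,0.4],[0,0,0,0,0,-0.1792,0.4],[0,0,0,0,0,-0.1792,0.4],[0,0,0,0,0,-0.1792,0.4],[0,0,0,0,0,-0.1792,0.4],[0,0,0,0,0,-0.1792,0.4],[0,0,0,0,0,-0.1792,0.4],[0,0,0,0,0,-0.1792,0.4]]' && python3 -m handwheel '[[0,0,0,0,0,-0.1792,0.4],[0,0,0,0,0,-0.1792,0.4],[0,0,0,0,0,-0.1792,0.4],[0,0,0,0,0,-0.1792,0.4],[0,0,0,0,0,-0.1792,0.4],[0,0,0,0,0,-0.1792,0.4],[0,0,0,0,0,-0.1792,0.4],[0,0,0,0,0,-0.1792,0.4],[0,0,0,0,0,-0.1792,0.4],[0,0,0,0,0,-0.1792,0.4],[0,0,0,0,0,0,0.4],[0,0,0,0,0,0,0.4]]'; python3 - <<'E'
from tf import *
o=ctrl.observe();st(o);s=ctrl.snapshot('wrist');save(s,'w13.png');tubes(o,s);tubes(o,s,.009)
E
```

```text
time: 46.6
tool_pos: [0.4285, 0.2253, 0.1138]
eef_rot: [-0.001, 0.737, 0.676, -0.002]
force: [0.1, -0.1, -1.3]
opening: 0.0528
finger_force: 0.0
time: 48.1
tool_pos: [0.4295, 0.2257, 0.1149]
eef_rot: [-0.001, -0.063, 0.998, -0.0]
force: [-0.2, -0.5, -0.5]
opening: 0.053
finger_force: 0.0
t 48.1 tcp [0.4295 0.2257 0.1149] yaw -3.016 F [-0.2 -0.5 -0.5] op 0.053 ff 0.0
0.78 c [429.6 271.8] [ 72.  100.4] yaw 1.714 bridge [436.  227.2]
0.78 c [428.4 270.9] [70.9 98.9] yaw 1.714 bridge [434.8 226.4]
```

```bash
python3 -m handwheel '[[-6,0.5,50,0,0,-0.018,0.4],[0,0,45,0,0,0,0.4],[0,0,13,0,0,0,0.4],[0,0,4.5,0,0,0,0.4],[0,0,0,0,0,0,0.4],[0,0,0,0,0,0,1],[0,0,0,0,0,0,1],[0,0,0,0,0,0,1],[0,0,0,0,0,0,1],[0,0,0,0,0,0,1],[0,0,0,0,0,0,1]]' 45
```

```text
time: 49.62
tool_pos: [0.4362, 0.2274, 0.0037]
eef_rot: [-0.0, -0.073, 0.997, 0.0]
force: [-1.0, 0.2, 2.1]
opening: 0.0083
finger_force: 45.0
```

```bash
python3 -m handwheel '[[0,0,-10,0,0,0,1],[0,0,-40,0,0,0,1],[0,0,-60,0,0,0,1],[0,0,0,0,0,0.1672,1],[0,0,0,0,0,0.1672,1],[0,0,0,0,0,0.1672,1],[0,0,0,0,0,0.1672,1],[0,0,0,0,0,0.1672,1]]' && python3 -m handwheel '[[0,0,0,0,0,0.1672,1],[0,0,0,0,0,0.1672,1],[0,0,0,0,0,0.1672,1],[0,0,0,0,0,0.1672,1],[0,0,0,0,0,0.1672,1],[-27,29.5,0,0,0,0,1],[-27,29.5,0,0,0,0,1],[-27,29.5,0,0,0,0,1],[0,0,0,0,0,0,1],[0,0,0,0,0,0,1]]'; python3 - <<'E'
from rackfit import *
o=ctrl.observe();st(o);s=ctrl.snapshot('wrist');save(s,'w14.png');P=(.5315,.066,.044)
import tf
print(rows(o,(*X(P,(0,84,0))[:2],.11),1.615));tf.tubes(o,s,o["tool_pos"][2]+.002);print(X(P,(45,84,50)))
for r in ctrl.silhouettes('tube0',s)[:2]:
    m=r["region"];z=o["tool_pos"][2]+.002;print(np.round(r["at"]))
    for c in (330,360,390,420,440):
        w=np.where(m[:250,c])[0]
        if len(w):print(c,w.min(),w.max(),at(s,(c,(w.min()+w.max())/2),z,o).round(4))
print("notch",X(P,(80,114,55)).round(4),X(P,(30,114,55)).round(4))
E
```

```text
time: 50.62
tool_pos: [0.4361, 0.2273, 0.114]
eef_rot: [0.0, 0.34, 0.94, 0.0]
force: [-0.2, 0.3, -0.8]
opening: 0.0081
finger_force: 45.0
time: 51.88
tool_pos: [0.5277, 0.1505, 0.1136]
eef_rot: [-0.0, 0.691, 0.723, -0.0]
force: [-0.2, 0.2, -1.0]
opening: 0.0087
finger_force: 45.0
t 51.88 tcp [0.5277 0.1505 0.1136] yaw 1.616 F [-0.2  0.2 -1. ] op 0.0087 ff 45.0
([-0.6, 0.1, 3.6], [-0.001, -0.0, 0.001])
0.74 c [540.2  77.7] [20.6  9. ] yaw -3.061 bridge [585.1  81.3]
0.72 c [539.8  94.2] [17.3 10. ] yaw -3.112 bridge [584.8  95.6]
0.63 c [572.6 156.3] [99.5 65.1] yaw 0.035 bridge [527.7 154.7]
[0.57276164 0.15189806 0.05      ]
[291. 372.]
[295. 349.]
notch [0.6064 0.1834 0.055 ] [0.5565 0.1812 0.055 ]
```

```bash
python3 -m handwheel '[[-1,0.5,25,0,0,0,1],[0,0,20,0,0,0,1],[0,0,0,0,0,0,1],[0,0,6,0,0,0,1],[0,0,4,0,0,0,1],[0,0,3,0,0,0,1],[0,0,0,0,0,0,1],[0,0,0,0,0,0,1]]'; python3 - <<'E'
from rackfit import *
o=ctrl.observe();st(o);s=ctrl.snapshot('wrist');save(s,'w15.png');P=(.5315,.066,.044)
for x in(95,72,45,20):print(x,pix(s,X(P,(x,114,55)),o).round(1))
for r in ctrl.silhouettes('tube0',s)[:3]:
    m=r["region"];print(round(r["confidence"],2),np.round(r["at"]))
    for c in range(300,480,20):
        w=np.where(m[:260,c])[0]
        if len(w):print(c,w.min(),w.max(),end="; ")
E
```

```text
time: 53.02
tool_pos: [0.529, 0.1495, 0.0558]
eef_rot: [0.0, 0.691, 0.723, 0.0]
force: [0.6, 0.4, -0.2]
opening: 0.0082
finger_force: 45.0
t 53.02 tcp [0.529  0.1495 0.0558] yaw 1.617 F [ 0.6  0.4 -0.2] op 0.0082 ff 45.0
95 [455.8 210.7]
72 [418.1 210.8]
45 [368.1 210.9]
20 [317.6 210.9]
0.92 [326. 219.]
300 203 224; 320 203 221; 340 202 221; 360 202 221; 380 203 221; 400 202 221; 420 202 220; 440 203 220; 0.83 [285. 354.]
```

```bash
python3 -m handwheel '[[0,0,1.5,0,0,0,1],[0,0,1,0,0,0,1],[0,0,0,0,0,0,1],[0,0,0,0,0,0,0.7],[0,0,0,0,0,0,0.6],[0,0,0,0,0,0,0.6],[0,0,-5,0,0,0,0.6],[0,0,-40,0,0,0,0.6],[0,0,-50,0,0,0,0.6],[0,-25,-50,0,0,0,0.6],[0,-25,-10,0,0,0,0.6],[0,0,0,0,0,0,0.6]]'; python3 - <<'E'
from rackfit import *
o=ctrl.observe();st(o);s=ctrl.snapshot('wrist')
import tf
tf.tubes(o,s,.055);P=(.5315,.066,.044);print([ (X(P,(45,y,50))[:2]*1000).round(1).tolist() for y in(-84,0,84)])
t=ctrl.snapshot('top')
for x in ctrl.silhouettes('file',t)[:1]:
    W=np.array([at(t,p,.012)[:2] for p in np.argwhere(x["region"])[:,::-1]]);print("file",x["confidence"],W.min(0),W.max(0),W.mean(0))
v=ctrl.snapshot('side')
a=cv2.resize(s["img"],(400,300));b=cv2.resize(v["img"][110:260,220:420],(400,300));c=cv2.resize(t["img"][150:300,220:440],(400,273))
im=np.zeros((600,800,3),np.uint8);im[:300,:400]=a;im[:300,400:]=b;im[300:573,:400]=c
cv2.imwrite("pics/fin.png",cv2.cvtColor(im,cv2.COLOR_RGB2BGR))
E
```

```text
time: 54.62
tool_pos: [0.4788, 0.1475, 0.2099]
eef_rot: [0.001, 0.691, 0.723, 0.001]
force: [0.1, 0.2, -1.0]
opening: 0.0349
finger_force: 0.0
t 54.62 tcp [0.4788 0.1475 0.2099] yaw 1.617 F [ 0.1  0.2 -1. ] op 0.0349 ff 0.0
0.86 c [574.5 152.8] [100.8  70.5] yaw 0.032 bridge [529.5 151.3]
0.7 c [551.8 -47.7] [12.  28.3] yaw 3.119 bridge [596.8 -48.7]
0.66 c [578.4  98.6] [96.9 14.7] yaw 0.108 bridge [533.7  93.7]
0.31 c [567.8 103.5] [111.2 322.6] yaw -1.536 bridge [566.2 148.5]
[[580.2, -15.9], [576.5, 68.0], [572.8, 151.9]]
file 0.87 [0.41118106 0.36666991] [0.58870793 0.40222079] [0.49954007 0.38495703]
```

View pics/fin.png

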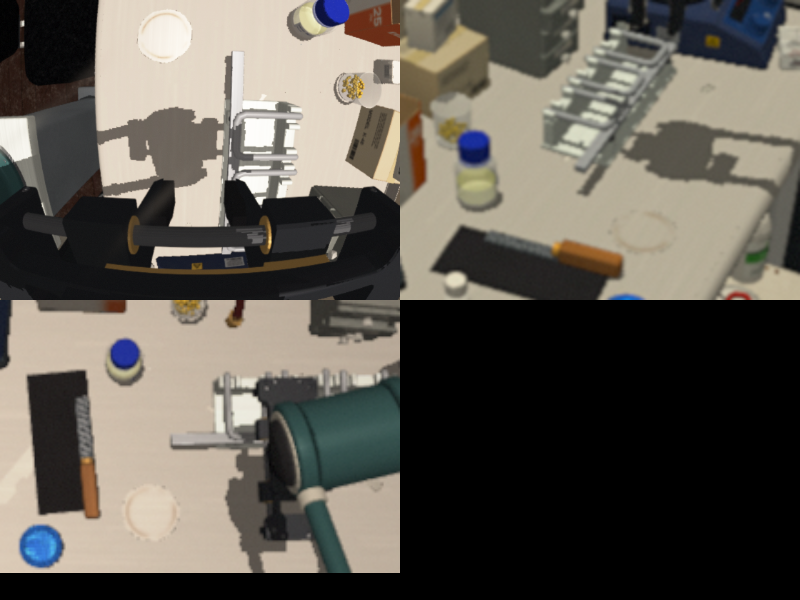

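The three tubes are on the rack (wrist part, (265,115), (265,157) and (265,175); side part at (600,95)). But the file has been knocked: in the top part it lies at (88,455) over the mat's right edge. I'll fetch it and lay it back.

```bash
python3 -m handwheel '[[47,0,0,0,0,0,0.3],[47,0,0,0,0,0,0],[47,0,0,0,0,0,0],[47,0,0,0,0,0,0],[47,0,0,0,0,0,0],[0,0,30,0,0,-0.178,0],[0,0,30,0,0,-0.178,0],[0,0,0,0,0,-0.178,0],[0,0,0,0,0,-0.178,0],[0,0,0,0,0,-0.178,0],[0,0,0,0,0,-0.178,0]]' && python3 -m handwheel '[[0,0,0,0,0,-0.178,0],[0,0,0,0,0,-0.178,0],[0,0,0,0,0,-0.178,0],[0,0,0,0,0,0,0],[0,0,0,0,0,0,0]]'; python3 - <<'E'
from ff import *
o=ctrl.observe();s=ctrl.snapshot('wrist');st(o);save(s,'w16.png');W=filefit(o,s)
for x in(.43,.45,.47,.49,.52,.55,.57):
    m=abs(W[:,0]-x)<.006
    if m.any():print(x,W[m,1].min().round(4),W[m,1].max().round(4))
E
```

```text
time: 56.25
tool_pos: [0.4682, 0.3818, 0.1464]
eef_rot: [-0.001, 0.224, 0.975, -0.001]
force: [0.2, -0.1, 0.4]
opening: 0.0882
finger_force: 0.0
time: 56.88
tool_pos: [0.4682, 0.3819, 0.1472]
eef_rot: [-0.001, -0.037, 0.999, -0.0]
force: [-1.8, 0.5, 0.4]
opening: 0.0881
finger_force: 0.0
t 56.88 tcp [0.4682 0.3819 0.1472] yaw -3.068 F [-1.8  0.5  0.4] op 0.0881 ff 0.0
end [0.41089858 0.37726608] tip [0.58409221 0.39592284] len 0.17419560732634165 yaw 0.10730815866462345
0.43 0.3664 0.3899
0.45 0.3685 0.3933
0.47 0.3707 0.394
0.49 0.3729 0.3953
0.52 0.3785 0.3984
0.55 0.3814 0.4011
0.57 0.3838 0.403
```

```bash
python3 -m handwheel '[[-3,0.7,50,0,0,-0.034,0],[0,0,50,0,0,0,0],[0,0,30,0,0,0,0],[0,0,9,0,0,0,0],[0,0,0,0,0,0,0],[0,0,0,0,0,0,0.6],[0,0,0,0,0,0,1],[0,0,0,0,0,0,1],[0,0,0,0,0,0,1],[0,0,0,0,0,0,1],[0,0,0,0,0,0,1],[0,0,0,0,0,0,1]]' 50; python3 -m handwheel '[[0,0,0,0,0,0,1],[0,0,0,0,0,0,1],[0,0,0,0,0,0,1],[0,0,-20,0,0,0,1],[0,0,-20,0,0,0,1],[0,0,0,0,0,0,1],[0,0,0,0,0,0,1]]'; python3 - <<'E'
from ff import *
o=ctrl.observe();st(o);print(rows(o,(.493,.4255,.008),np.pi+.03))
E
```

```text
time: 58.48
tool_pos: [0.471, 0.383, 0.009]
eef_rot: [-0.0, -0.055, 0.998, -0.0]
force: [0.5, -0.4, 0.3]
opening: 0.0217
finger_force: 50.0
time: 59.35
tool_pos: [0.4713, 0.383, 0.0497]
eef_rot: [0.0, -0.055, 0.998, 0.0]
force: [-0.9, 0.6, -2.2]
opening: 0.0217
finger_force: 50.0
t 59.35 tcp [0.4713 0.383  0.0497] yaw -3.031 F [-0.9  0.6 -2.2] op 0.0217 ff 50.0
([-26.3, 39.8, 41.8], [0.0, 0.001, 0.081])
```

```bash
python3 -m handwheel '[[-13,20,0,0,0,0,1],[-13,20,0,0,0,0,1],[0,0,0,0,0,0,1],[0,0,30,0,0,0,1],[0,0,8,0,0,0,1],[0,0,3.5,0,0,0,1],[0,0,0,0,0,0,1],[0,0,0,0,0,0,0.5],[0,0,0,0,0,0,0],[0,0,0,0,0,0,0],[0,0,0,0,0,0,0]]'; python3 -m handwheel '[[0,0,-30,0,0,0,0],[0,0,-50,0,0,0,0],[0,0,-50,0,0,0,0],[40,0,-40,0,0,0,0],[20,-20,-20,0,0,0,0],[0,0,0,0,0,0,0]]'; python3 - <<'E'
from ff import *
o=ctrl.observe();st(o);s=ctrl.snapshot('wrist')
filefit(o,s)
import tf
tf.tubes(o,s,.055)
im=s["img"];t=ctrl.snapshot('top')["img"]
v=ctrl.snapshot('side')["img"]
print("bar y-side done")
a=cv2.resize(im,(400,300));b=cv2.resize(v[110:260,220:420],(400,300));c=cv2.resize(t[150:300,220:440],(400,273))
o2=np.zeros((600,800,3),np.uint8);o2[:300,:400]=a;o2[:300,400:]=b;o2[300:573,:400]=c
cv2.imwrite("pics/fin2.png",cv2.cvtColor(o2,cv2.COLOR_RGB2BGR))
E
```

```text
time: 60.72
tool_pos: [0.4924, 0.4255, 0.0074]
eef_rot: [-0.0, -0.055, 0.998, -0.0]
force: [-0.8, 0.5, -1.0]
opening: 0.0597
finger_force: 0.0
time: 61.48
tool_pos: [0.4351, 0.3992, 0.2]
eef_rot: [0.002, -0.056, 0.998, 0.001]
force: [0.1, -0.2, 0.4]
opening: 0.0879
finger_force: 0.0
t 61.48 tcp [0.4351 0.3992 0.2   ] yaw -3.03 F [ 0.1 -0.2  0.4] op 0.0879 ff 0.0
end [0.43162885 0.41901727] tip [0.60205933 0.43672685] len 0.1713481201873136 yaw 0.10353924812418945
0.92 c [393.  690.4] [61.  88.9] yaw 1.748 bridge [400.9 646.1]
0.8 c [536.1 151.6] [71.4 28.9] yaw -1.619 bridge [538.2 196.6]
0.74 c [551.6  58.3] [48.4 88.6] yaw -0.997 bridge [527.1  96.1]
bar y-side done
```

View pics/fin2.png

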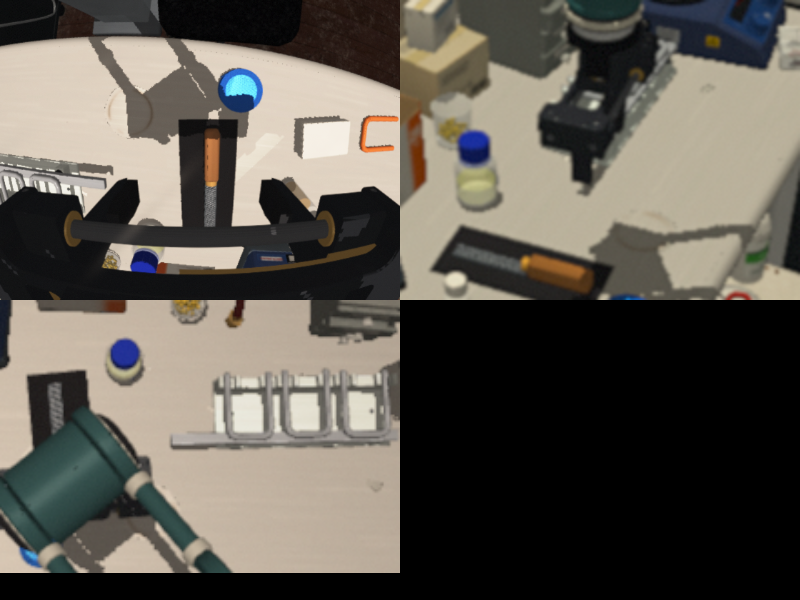

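The top view shows all three tubes seated, at (248,405), (305,405) and (365,405). The file lies in the middle of its mat (wrist view, (210,175)) and the gripper is free. I'll hand it in.

```bash
python3 -c "
from rig import ctrl
print(ctrl.finish_job())"
```

```text
the job is handed in; nothing more can be done
None
```

The job is handed in, with no verdict returned: five file strokes done on the empty rack, all three grey tubes on their places, and the file back on its mat after I fetched it once when it was knocked off-centre.

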